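# Feed the specimen vials into the tube reader

### The job

Open the blue-lidded transit case until its lid leans back on its stop, and lay all the amber vials that are in it (two or three) in the silver track, on the loading side of the red line. With the orange paddle in hand, gently roll them along the track until every one is past the yellow ridge, in front of the white reader; beyond the red line only the paddle may touch them, never the fingers. Then put the paddle back on the green mat, standing on its feet as it was, shut the case again and leave everything else on the desk where it is.

Things in the scene. Friction and masses are not known exactly. Their poses are not given: they have to be found in the camera images.
- case: grey open-topped case, 106 (x) x 244 (y) x 46 mm high, walls and floor 5 mm, fixed to the desk; origin at the centre of its underside. Its x axis points from the front to the hinge side, away from the robot. Inside, three nests side by side along its y hold vials lying parallel to its x axis; there is about 35 mm free on each side of a vial
- nest0 (a point): nest of the case at its y = -72 mm: the centre of a vial lying in it, 26 mm above the desk; axes as the case's
- nest1 (a point): middle nest, as nest0, at the case's y = 0
- nest2 (a point): nest at the case's y = +72 mm, as nest0
- case_lid (a joint): angle of the blue lid (106 x 244 x 8 mm, 0.3 kg) about its hinge, rad: 0 shut, grows as the front edge rises, 1.9 leaning back on its stop. A free hinge: below about 1.5 rad it falls shut, beyond about 1.65 rad it falls back by itself on to the stop
- case_lid_handle (a point): middle of the lid's black round handle bar, 11 mm thick and 100 mm long, parallel to the case's y, 35 mm above the lid's outer face, 7 mm from its front edge; an upright grip across the bar can follow it round. Lid shut, it is 90 mm above the desk, 99 mm in front of the hinge and 43 mm above it. Open, it is on the lid's far side
- case_lid_hinge (a point): middle of the lid's hinge line, on the far upper rim of the case, 47 mm above the desk; the hinge runs along the case's y; x points to the far side when the lid is shut and turns with the lid
- track: silver straight channel fixed to the desk, 104 (x) x 360 (y) mm; origin on its centre line at its underside; y runs along it from the loading end (y = -190 mm, a lip 2.5 mm high at -187) to the face of the white reader head (60 mm high) at +172 mm. Floor 12 mm above the desk, 92 mm wide; side walls rise to 30 mm. Vials lie across it, parallel to its x, centre 27 mm above the desk
- red_line (a point): middle of the red line painted across the track floor, at the track's y = +20 mm; the loading side is towards the track's -y, where there is room for three vials with fingers between them (60 mm apart); axes as the track's
- ridge (a point): middle of the crest of the yellow ridge across the track floor, at the track's y = +70 mm: a ramp 18 mm long rises 2.5 mm to it from the loading side, and drops straight behind it, so that a vial gently pushed over it stays behind; there is room for three vials (102 mm) from it to the reader. Vials touching in a row can be pushed together from the last one; axes as the track's
- mat: green mat, 170 (x) x 200 (y) x 2 mm, fixed to the desk; origin at the centre of its underside
- paddle_grip (a point): middle of the orange paddle's black handle (total 0.12 kg), 34 mm above the underside of its feet, on which it starts on the mat. Handle 16 mm wide (x), 20 high, 132 long (y). Blade across the +y end: 80 mm wide, 8 thick, reaching from 34 mm below this point to its height, pushing face at y = +70 mm. Rear foot 44 wide, 12 thick, ends at y = -70 mm. z up
- vial0_center (a point): centre of an amber vial with a white cap, a cylinder of 30 mm diameter and 84 mm length, 40 to 85 g, its x axis along the cylinder (cap at +x); it turns about this axis as it rolls. It starts in one of the nests; absent in some starts. It has a little rolling resistance and stays where it is put down on the level
- vial1_center (a point): centre of an amber vial with a white cap, a cylinder of 30 mm diameter and 84 mm length, 40 to 85 g, its x axis along the cylinder (cap at +x); it turns about this axis as it rolls. It starts in one of the nests; absent in some starts. It has a little rolling resistance and stays where it is put down on the level
- vial2_center (a point): centre of an amber vial with a white cap, a cylinder of 30 mm diameter and 84 mm length, 40 to 85 g, its x axis along the cylinder (cap at +x); it turns about this axis as it rolls. It starts in one of the nests; absent in some starts. It has a little rolling resistance and stays where it is put down on the level
- timer: white bench timer with red knob, 62 x 62 x 39 mm; a bystander, to be left where it is; origin at the centre of its underside
- beaker: glass beaker, 72 mm wide, 75 mm high; a bystander, to be left where it is; origin at the centre of its underside
- stain_jar: purple-filled clear jar, 62 x 62 x 104 mm; a bystander, to be left where it is; origin at the centre of its underside
- tape_roll: yellow tape roll, 53 mm wide, 18 mm high, lying flat; a bystander, to be left where it is; origin at the centre of its underside

How it is judged:
On the way, in this order (a step that is already met when the one before it is completed fails the run):
1. the case lid leans back on its stop (value of joint case_lid above 1.85 rad), for 0.2 s.
2. all vials have been laid across the track (z of each of vial0_center, vial1_center, vial2_center in the frame of track below 0.034 m and x of vial0_center in the frame of track between -0.03 and 0.03 m and y of vial0_center in the frame of track between -0.185 and 0.165 m and x of vial1_center in the frame of track between -0.03 and 0.03 m and y of vial1_center in the frame of track between -0.185 and 0.165 m and x of vial2_center in the frame of track between -0.03 and 0.03 m and y of vial2_center in the frame of track between -0.185 and 0.165 m), for 0.1 s.
3. the paddle pushes a vial ((contact force between paddle and vial0 above 0.05 N or contact force between paddle and vial1 above 0.05 N or contact force between paddle and vial2 above 0.05 N)).
4. all vials are past the yellow ridge (y of vial0_center in the frame of track between 0.071 and 0.165 m and z of vial0_center in the frame of track between 0.02 and 0.034 m and angle between the x axis of each of vial0_center, vial1_center, vial2_center and the x axis of track, either way round below 0.3 rad and y of vial1_center in the frame of track between 0.071 and 0.165 m and z of vial1_center in the frame of track between 0.02 and 0.034 m and y of vial2_center in the frame of track between 0.071 and 0.165 m and z of vial2_center in the frame of track between 0.02 and 0.034 m), for 0.3 s.
At the end, for the whole second after the job is handed in: Every vial lies across the track past the ridge (centre more than 71 mm along the track's y, within 0.3 rad of square, on the floor), at rest; the lid is shut again (below 0.05 rad); the paddle stands on its feet on the mat, its handle's middle within 65 mm of the mat's centre, at rest (all of step 4 and linear speed of each of vial0, vial1, vial2, paddle below 0.03 m/s and value of joint case_lid below 0.05 rad and horizontal distance between paddle_grip and mat below 0.065 m and z of paddle_grip in the frame of mat between 0.028 and 0.046 m and angle between paddle_grip's own z axis and vertical below 0.15 rad); the robot touches nothing.
It fails at once if a vial beyond the red line is touched by the fingers ((y of vial0_center in the frame of track between 0.038 and 0.18 m and x of vial0_center in the frame of track between -0.05 and 0.05 m and z of vial0_center in the frame of track below 0.045 m and contact force between the fingers and vial0 above 0.5 N) or (y of vial1_center in the frame of track between 0.038 and 0.18 m and x of vial1_center in the frame of track between -0.05 and 0.05 m and z of vial1_center in the frame of track below 0.045 m and contact force between the fingers and vial1 above 0.5 N) or (y of vial2_center in the frame of track between 0.038 and 0.18 m and x of vial2_center in the frame of track between -0.05 and 0.05 m and z of vial2_center in the frame of track below 0.045 m and contact force between the fingers and vial2 above 0.5 N)).
It fails at once if a vial is pushed hard (over 20 N) with the paddle (contact force between paddle and vial0 above 20 N or contact force between paddle and vial1 above 20 N or contact force between paddle and vial2 above 20 N).
It fails at once if a bystander is disturbed (distance of any of timer, beaker, stain_jar, tape_roll from where it was at the start of the episode above 0.03 m).
Of vial0, vial1, vial2 only 2 to 3 are there at a start; the rules pass over those that are not, and their reading is None.
At some moment in a run one of paddle may be knocked a few centimetres aside while the robot is not near it.
Once in a run the grip may slacken for a moment while it holds something.
It also fails if it takes over 210 s, if anything falls off the work surface, if the arm or the gripper's body presses on something with over 40 N, if the wrist force passes 120 N, or if a joint passes its speed limit or range.

### The arm

A 6-joint arm with a two-finger parallel gripper is mounted at the origin on a cart in front of the work surface, level with it; the furniture and walls round the work are solid. World frame = base frame: x ahead of the robot, y to its left, z up, the work surface at z = 0. Lengths are in m, angles in rad, forces in N, time in s.
With the tool pointing down it reaches from about 0.375 to 0.825 m from the base axis. Payload 5.5 kg.
Tool frame: the origin (TCP) lies at the very end of the fingers, on their centre line; the grasp point (between the pads) lies 19 mm behind it; z points along the fingers, y is the line along which they close (so a half turn about z gives the same grasp; the last joint's range is limited). The gripper opens to 85 mm and grips with 20 to 120 N. Pads are 22 mm wide; open, the fingers measure 114 mm over their backs; the gripper's body (76 mm by 85 mm) begins 54 mm behind the grasp point. The pads swing forward as they close: fully open they stand 13 mm farther back than shut.
Start: joints at [-1.313, 0.314, -0.047, 1.21, 0, 1.571], TCP at [0.153, -0.58, 0.231] pointing down, gripper open.
Joint ranges: [-2.67, 2.67], [-0.69, 1.73], [-1.03, 1.25], [-2.08, 2.16], [-1.42, 1.45], [-3.14, 3.14]. Speed limits (rad/s): [2.39, 2.39, 3.01, 3.14, 3.14, 3.14].

### API

Orientations are given as a unit quaternion [w, x, y, z].
In Python, from station import ctrl, imaging gives the robot as it stands.
- The arm moves only by the tool jog_arm, never from a script. Its argument "deltas" is a list of rows, each a list of 4 numbers: the shift along the tool's x, y, z in mm, then the turn about the tool's z in rad. In form: [[tx, ty, tz, roll], ...]. A call has 1 to 8 rows; each row is the pose to reach, as a shift and turn from the pose commanded when the call began, along the tool's axes at that moment; what a row does not reach only later rows make up. A row lasts 1/10 s, in which the tool goes at most 50 mm and 8.59 degrees, less where a joint would pass 70% of its speed; a pose out of reach is approached as far as the arm can. A call with a gripper value outside its range is refused whole. "claw" is the finger opening in mm, from 0 to 85.4, set as the call begins (left out, the last holds). The fingers move at their own pace and stop on an object; "grip_force" is the grip in N (left out, the last holds). Time passes only in rows, so rows that repeat a pose let the fingers close. It gives the time, the measured TCP pose, the force, the opening and the grip force at its end, in the units of the state.
- ctrl.state(): the state, without advancing time (a new reading comes with each control period).
- imaging.get_image(name): name is "scene" or "top" or "wrist"; returns the picture (384x512x3 uint8, red, green, blue); there is no depth.
- imaging.camera_info(name): a dict with "intrinsics" (3x3 intrinsics, pixels), "position" and "orientation" of the camera in the world; the wrist camera has in their place "mount" (4x4, takes a point from camera to tool coordinates, whose origin is the TCP and whose axes are the flange's). Camera axes: x right, y up, looking along -z (the intrinsics and any distortion apply to the point x, -y, -z); pixel columns grow to the right and rows downward; lengths in m; the calibration is good to about 2 mm. A picture is of the moment at which its call begins: read the wrist's pose just before it. camera_info takes no time and is no camera call.
- ctrl.sign_off(): hands the job in; it is judged then, once.
The state is a dict: "time": time; "joints": joint angles; "qvel": joint speeds; "joint_efforts": joint torques, N m; "ee_pos": TCP position; "eef_rot": TCP orientation; "contact_force": force on the tool from outside, world axes, zero at the start; "ft_torque": the same for the moment, N m; "gripper_width": finger opening in m; "finger_force": force on a finger pad.
Only numpy, scipy, OpenCV 4.12 (cv2) and the standard library are available. Lean on these libraries where they do the work, as an engineer would, in place of code of your own. Each camera call takes 0.05 s, during which the arm holds its last target. There are 200 camera calls.

## Working session

There is one attempt and no reset: what is moved stays moved. The work goes in short steps, Python scripts to look and compute and a tool call to move; the robot and the scene stay as the last step left them, time stands still between calls to the robot, and variables do not carry over. Pictures are saved under pics/ and viewed, at most 14 in all, crops included, and the job is handed in when it is done.

Besides the shell and the picture viewer there is one more tool, called after ">>>" as name(argument=value, ...), one argument or row to a line, values as JSON. jog_arm: Moves the arm, as the interface text tells. Its arguments: {"type":"object","properties":{"deltas":{"type":"array","items":{"type":"array","items":{"type":"number"}}},"claw":{"type":"number"},"grip_force":{"type":"number"}},"required":["deltas"]}

```bash
mkdir -p pics; ls
python3 - <<'E'
from station import ctrl, imaging
import cv2
s=ctrl.state(); print({k:s[k] for k in('time','ee_pos','eef_rot','gripper_width')})
for n in('top','scene'):
    print(n,imaging.camera_info(n)); cv2.imwrite(f'pics/{n}0.png',imaging.get_image(n)[:,:,::-1])
print(imaging.camera_info('wrist'))
E
```

```text
pics
{'time': 0.0, 'ee_pos': array([ 0.15283748, -0.5796268 ,  0.23043589]), 'eef_rot': array([-8.43366214e-04,  9.91703138e-01,  1.28546350e-01, -1.02380091e-04]), 'gripper_width': 0.0853438767687348}
top {'intrinsics': array([[489.33711503,   0.        , 255.29161979],
       [  0.        , 489.33711503, 188.60481897],
       [  0.        ,   0.        ,   1.        ]]), 'position': array([ 0.46019964, -0.00365035,  1.71865553]), 'orientation': array([ 0.71502883,  0.02580517, -0.02754668, -0.69807524])}
scene {'intrinsics': array([[491.2382593 ,   0.        , 257.47771638],
       [  0.        , 491.2382593 , 191.67038152],
       [  0.        ,   0.        ,   1.        ]]), 'position': array([-0.21934147, -1.07010253,  0.71399171]), 'orientation': array([ 0.80270384,  0.50816734, -0.16876006, -0.26258818])}
{'intrinsics': array([[317.64635683,   0.        , 250.71275885],
       [  0.        , 317.64635683, 193.39707091],
       [  0.        ,   0.        ,   1.        ]]), 'mount': array([[-6.18701661e-04,  9.57511934e-01,  2.88392985e-01,
         7.40586405e-02],
       [ 9.99999776e-01,  5.19312163e-04,  4.21140371e-04,
         1.72229636e-04],
       [ 2.53480947e-04,  2.88393181e-01, -9.57512041e-01,
        -1.42583271e-01],
       [ 0.00000000e+00,  0.00000000e+00,  0.00000000e+00,
         1.00000000e+00]])}
```

View pics/top0.png

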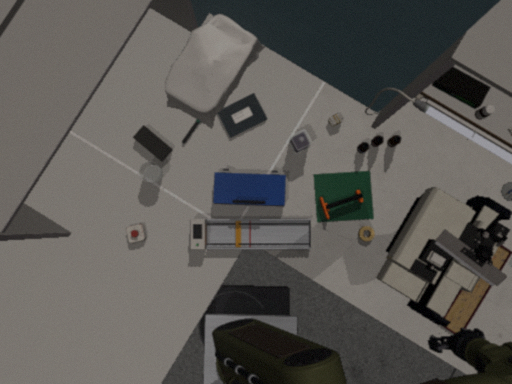

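View pics/scene0.png

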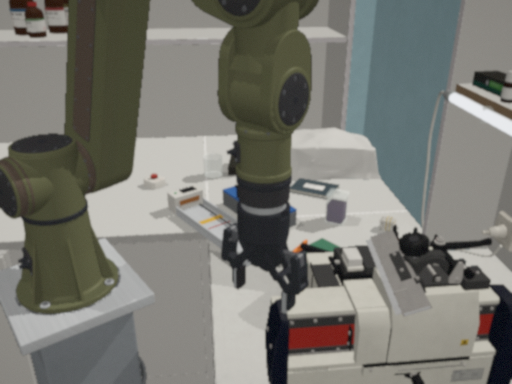

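The top view shows the track (about 190-310, 235), the blue lid (250,188), the mat (343,196) with the paddle on it, the timer (135,233), beaker (151,172), jar (300,141) and tape (367,233). Next I measure by colour mask.

```bash
cat > h.py <<'E'
from station import ctrl, imaging
import cv2, numpy as np
from scipy.spatial.transform import Rotation as Rn
def R(q): return Rn.from_quat(np.r_[q[1:],q[0]]).as_matrix()
def snap(n,f=None):
    i=imaging.camera_info(n)
    if n=='wrist':
        s=ctrl.state(); T=np.eye(4); T[:3,:3]=R(s['eef_rot']); T[:3,3]=s['ee_pos']; T=T@i['mount']; p,Q=T[:3,3],T[:3,:3]
    else: p,Q=i['position'],R(i['orientation'])
    im=imaging.get_image(n)
    if f: cv2.imwrite('pics/'+f,im[:,:,::-1])
    return im,(i['intrinsics'],p,Q)
def cast(px,c,z):
    K,p,Q=c; px=np.atleast_2d(px).astype(float)
    d=np.c_[(px[:,0]-K[0,2])/K[0,0],-(px[:,1]-K[1,2])/K[1,1],-np.ones(len(px))]@Q.T
    return p+d*((np.reshape(z,(-1,1))-p[2])/d[:,2:])
def proj(P,c):
    K,p,Q=c; v=(np.atleast_2d(P)-p)@Q
    return np.c_[K[0,2]+K[0,0]*v[:,0]/-v[:,2],K[1,2]-K[1,1]*v[:,1]/-v[:,2]]
def mask(im,h0,h1,s=90,v=40,roi=None):
    hs=cv2.cvtColor(im,cv2.COLOR_RGB2HSV); m=cv2.inRange(hs,(h0,s,v),(h1,255,255))
    if roi is not None:
        k=np.zeros_like(m);x0,y0,x1,y1=roi;k[y0:y1,x0:x1]=255;m&=k
    return m
def rect(m,c,z,n=1):
    """min-area rectangles in world coords at height z of the n largest blobs"""
    cs=sorted(cv2.findContours(m,cv2.RETR_EXTERNAL,cv2.CHAIN_APPROX_NONE)[0],key=cv2.contourArea)[::-1][:n]
    out=[]
    for k in cs:
        w=cast(k.reshape(-1,2),c,z)[:,:2]*1000
        out.append(cv2.minAreaRect(w.astype(np.float32)))
    return out
def tool(d,s=None):
    "world displacement (m) -> tool mm"
    s=s or ctrl.state(); return np.round(R(s['eef_rot']).T@np.array(d)*1000,1)
E
python3 - <<'E'
from h import *
im=cv2.imread('pics/top0.png')[:,:,::-1].copy(); i=imaging.camera_info('top'); c=(i['intrinsics'],i['position'],R(i['orientation']))
roi=(180,160,385,255)
print('lid',rect(mask(im,105,130,120,60,roi),c,.055))
print('mat',rect(mask(im,50,85,90,30,roi),c,.002))
print('orange',rect(mask(im,4,14,150,80,roi),c,.02,3))
print('yel',rect(mask(im,17,32,130,80,roi),c,.0145,3))
m=mask(im,0,3,120,60,roi)|mask(im,172,180,90,60,roi); print('red',rect(m,c,.012,2))
print('track corners',cast([[190,219],[311,219],[311,249],[190,249]],c,.03).round(3)[:,:2])
for n,p,z in(('timer',(135,233),.04),('beaker',(151,172),.04),('jar',(300,141),.1),('tape',(367,233),.018)):print(n,cast(p,c,z).round(3))
a=cv2.resize(im[165:260,180:385],(800,371),interpolation=cv2.INTER_CUBIC); cv2.imwrite('pics/z.png',a[:,:,::-1])
E
```

```text
lid [((585.1067504882812, 15.122673034667969), (239.3553466796875, 102.36653900146484), 89.255859375)]
mat [((571.1931762695312, -315.36016845703125), (164.44973754882812, 193.7382354736328), 4.924132823944092)]
orange [((529.9818115234375, -250.03842163085938), (77.69669342041016, 15.440008163452148), 19.27404022216797), ((587.2009887695312, -364.0895690917969), (12.387725830078125, 10.983298301696777), 27.178123474121094), ((559.5588989257812, -374.7522888183594), (10.56101131439209, 6.961666584014893), 0.44285228848457336)]
yel [((431.6335754394531, 49.911109924316406), (86.37188720703125, 13.882364273071289), 1.5376688241958618), ((426.8285217285156, -404.7287902832031), (0.0, 0.0), 0.0)]
red [((448.0743408203125, 8.713065147399902), (0.0, 0.0), 0.0)]
track corners [[ 0.478  0.216]
 [ 0.488 -0.201]
 [ 0.385 -0.202]
 [ 0.375  0.212]]
timer [[0.425 0.401 0.04 ]]
beaker [[0.636 0.354 0.04 ]]
jar [[ 0.746 -0.152  0.1  ]]
tape [[ 0.444 -0.397  0.018]]
```

View pics/z.png

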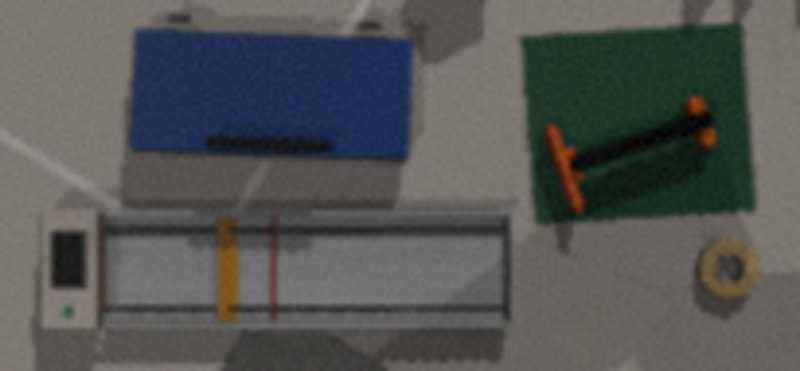

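The crop shows the paddle with its blade at (565,168), on the track side, and its rear foot at (702,120). The lid handle is at (268,144) and the red line at x=273. I now raise the arm and move towards the case.

>>> jog_arm(
  deltas=[
    [0,0,-50,0],
    [0,0,-100,0],
    [40,-35,-120,0],
    [80,-65,-120,0],
    [120,-95,-120,0],
    [158,-127,-120,0],
    [196,-159,-120,0],
    [230,-190,-120,0],
  ],
)

```text
time: 0.9
ee_pos: [0.3267, -0.3375, 0.351]
eef_rot: [-0.0, 0.992, 0.128, -0.0]
contact_force: [1.0, -1.1, 0.4]
gripper_width: 0.0853
finger_force: 0.0
```

>>> jog_arm(
  deltas=[
    [38,-31,0,0],
    [76,-62,0,0],
    [114,-93,0,0],
    [150,-124,0,0],
    [186,-155,0,0],
    [210,-180,0,0],
    [230,-188,0,0],
    [230,-188,0,0],
  ],
)

```text
time: 1.7
ee_pos: [0.5018, -0.0968, 0.3505]
eef_rot: [-0.0, 0.991, 0.13, -0.0]
contact_force: [-0.0, 0.3, 0.7]
gripper_width: 0.0855
finger_force: 0.0
```

Run:
```python
from h import *
s=ctrl.state(); print(s['time'],s['ee_pos'],s['eef_rot'],s['joints'].round(3) if hasattr(s['joints'],'round') else s['joints'])
snap('wrist','w1.png')
```

```text
1.7 [ 0.50182337 -0.09681423  0.35045586] [-3.86388085e-04  9.91469401e-01  1.30338768e-01 -2.88204641e-04] [-1.910e-01  1.240e-01 -1.700e-02  1.431e+00  1.000e-03  2.689e+00]
```

View pics/w1.png

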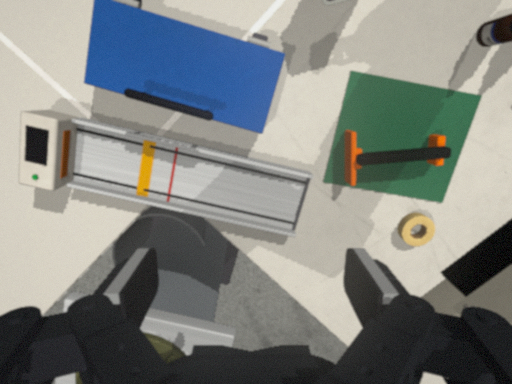

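The wrist view shows everything: lid handle (168,104), yellow ridge (146,168), red line (173,173), paddle blade (350,158) and foot (437,150), mat (405,135).

Run:
```python
from h import *
s=ctrl.state(); im=cv2.imread('pics/w1.png')[:,:,::-1].copy()
i=imaging.camera_info('wrist'); T=np.eye(4); T[:3,:3]=R(s['eef_rot']); T[:3,3]=s['ee_pos']; T=T@i['mount']; c=(i['intrinsics'],T[:3,3],T[:3,:3])
r=(20,0,490,240)
print('lid',rect(mask(im,105,130,120,50,r),c,.055))
print('mat',rect(mask(im,50,85,80,30,r),c,.002))
print('or',rect(mask(im,4,13,150,80,(330,120,470,200)),c,.03,3))
print('yel',rect(mask(im,17,32,150,120,(100,120,200,220)),c,.0135,1))
m=mask(im,0,3,120,60,(100,120,220,220))|mask(im,172,180,90,60,(100,120,220,220)); print('red',rect(m,c,.012,1))
g=cv2.cvtColor(im,cv2.COLOR_RGB2HSV)[:,:,2]
k=np.zeros_like(g);k[85:122,115:220]=255; m=((g<50)*255).astype('u1')&k; print('bar',rect(m,c,.090,1))
k[:]=0;k[140:170,352:455]=255; m=((g<50)*255).astype('u1')&k; print('paddle bar(z=.046)',rect(m,c,.046,1))
print('track corners',cast([[75,118],[310,172],[292,234],[70,186]],c,.03).round(4)[:,:2])
```

```text
lid [((585.2178344726562, 14.879920959472656), (239.99473571777344, 104.02880859375), 89.16609954833984)]
mat [((569.967529296875, -315.312255859375), (166.24163818359375, 195.81224060058594), 4.9179463386535645)]
or [((528.7196044921875, -246.9219512939453), (82.95796966552734, 21.906530380249023), 19.83818244934082), ((583.6854858398438, -354.64581298828125), (15.858564376831055, 23.951696395874023), 14.878829002380371), ((554.6144409179688, -365.32958984375), (10.487273216247559, 21.692899703979492), 14.881367683410645)]
yel [((428.64300537109375, 51.440792083740234), (87.0081558227539, 16.93603515625), 1.4792778491973877)]
red [((431.7607727050781, 10.430923461914062), (65.873779296875, 1.818439245223999), 1.3475687503814697)]
bar [((539.2760620117188, 35.632781982421875), (68.19461059570312, 8.365837097167969), 88.3734130859375)]
paddle bar(z=.046) [((551.8740234375, -308.34735107421875), (16.497974395751953, 128.30191040039062), 20.215137481689453)]
track corners [[ 0.4811  0.1555]
 [ 0.492  -0.1916]
 [ 0.3889 -0.1951]
 [ 0.3781  0.1526]]
```

>>> jog_arm(
  deltas=[
    [10,-15,20,-0.145],
    [20,-30,60,-0.29],
    [30,-45,90,-0.435],
    [40,-60,120,-0.58],
    [50,-75,150,-0.725],
    [60,-90,180,-0.87],
    [65,-99,200,-1.015],
    [65,-99,210,-1.16],
  ],
  claw=40,
)

```text
time: 2.55
ee_pos: [0.5363, 0.0135, 0.139]
eef_rot: [-0.001, 0.757, 0.653, -0.001]
contact_force: [0.2, 0.3, 0.2]
gripper_width: 0.0394
finger_force: 0.0
```

>>> jog_arm(
  deltas=[
    [0,0,5,-0.135],
    [0,0,10,-0.135],
    [0,0,10,-0.135],
  ],
)

```text
time: 2.85
ee_pos: [0.5372, 0.0126, 0.1307]
eef_rot: [-0.0, 0.715, 0.699, -0.001]
contact_force: [0.1, -0.4, 0.3]
gripper_width: 0.0401
finger_force: 0.0
```

Run:
```python
from h import *
s=ctrl.state(); print(s['ee_pos'],np.arctan2(*R(s['eef_rot'])[[1,0],0]), tool([.539-s['ee_pos'][0],.0155-s['ee_pos'][1],.071-s['ee_pos'][2]]),s['gripper_width'])
```

```text
[0.53724868 0.01260653 0.13072408] 1.5484020891757724 [ 2.9  1.8 59.7] 0.040095928568618544
```

>>> jog_arm(
  deltas=[
    [2,2,20,0],
    [3,2,40,0],
    [3,2,55,0],
    [3,2,60,0],
    [3,2,60,0],
  ],
)

```text
time: 3.35
ee_pos: [0.5397, 0.016, 0.0711]
eef_rot: [-0.0, 0.714, 0.7, -0.0]
contact_force: [0.2, -0.1, -0.2]
gripper_width: 0.0406
finger_force: 0.0
```

>>> jog_arm(
  deltas=[
    [0,0,0,0],
    [0,0,0,0],
    [0,0,0,0],
    [0,0,0,0],
    [0,0,0,0],
    [0,0,0,0],
  ],
  claw=0,
  grip_force=25,
)

```text
time: 3.95
ee_pos: [0.5394, 0.0164, 0.0723]
eef_rot: [-0.0, 0.714, 0.701, -0.0]
contact_force: [-4.3, 0.0, 6.8]
gripper_width: 0.0098
finger_force: 24.6
```

Run:
```python
from h import *
s=ctrl.state(); print(s['ee_pos'],s['gripper_width'])
a0=np.arctan2(43,-99);r=np.hypot(43,99)
for t in np.arange(0.12,1.93,.12): print(round(t,2),np.round([r*(np.cos(a0-t)-np.cos(a0)),-r*(np.sin(a0-t)-np.sin(a0))],0), end=' ')
```

```text
[0.53937196 0.01635807 0.07232489] 0.009774640288781524
0.12 [  6. -12.] 0.24 [ 13. -22.] 0.36 [ 21. -32.] 0.48 [ 31. -41.] 0.6 [ 42. -48.] 0.72 [ 53. -55.] 0.84 [ 65. -59.] 0.96 [ 77. -63.] 1.08 [ 90. -65.] 1.2 [103. -65.] 1.32 [116. -64.] 1.44 [129. -61.] 1.56 [141. -56.] 1.68 [153. -51.] 1.8 [163. -44.] 1.92 [173. -35.]
```

>>> jog_arm(
  deltas=[
    [0,6,-12,0],
    [0,13,-22,0],
    [0,21,-32,0],
    [0,31,-41,0],
    [0,42,-48,0],
    [0,53,-55,0],
    [0,65,-59,0],
    [0,77,-63,0],
  ],
)

```text
time: 4.75
ee_pos: [0.6172, 0.0153, 0.1363]
eef_rot: [-0.0, 0.713, 0.701, 0.0]
contact_force: [-2.7, 1.7, 1.0]
gripper_width: 0.0098
finger_force: 24.8
```

>>> jog_arm(
  deltas=[
    [0,13,-2,0],
    [0,26,-2,0],
    [0,39,-1,0],
    [0,52,2,0],
    [0,64,7,0],
    [0,76,12,0],
    [0,86,19,0],
    [0,94,26,0],
  ],
)

```text
time: 5.55
ee_pos: [0.7115, 0.0139, 0.1082]
eef_rot: [-0.001, 0.713, 0.701, 0.0]
contact_force: [-37.9, 3.0, 53.1]
gripper_width: 0.01
finger_force: 33.0
```

>>> jog_arm(
  deltas=[
    [0,0,0,0],
    [0,0,0,0],
  ],
)

```text
time: 5.75
ee_pos: [0.711, 0.0138, 0.1078]
eef_rot: [-0.001, 0.713, 0.701, -0.0]
contact_force: [-1.8, 4.1, 1.6]
gripper_width: 0.0101
finger_force: 26.7
```

>>> jog_arm(
  deltas=[
    [0,0,0,0],
    [0,0,0,0],
    [0,0,0,0],
  ],
  claw=22,
)

```text
time: 6.05
ee_pos: [0.7114, 0.0128, 0.1082]
eef_rot: [0.0, 0.714, 0.701, -0.0]
contact_force: [0.2, 0.2, -0.0]
gripper_width: 0.0219
finger_force: 0.0
```

>>> jog_arm(
  deltas=[
    [0,0,-20,0],
    [0,0,-45,0],
    [0,0,-90,0],
    [0,0,-140,0],
    [0,0,-190,0],
    [0,-50,-220,0],
    [0,-100,-230,0],
    [0,-150,-240,0],
  ],
)

```text
time: 6.85
ee_pos: [0.5703, 0.0155, 0.3473]
eef_rot: [0.001, 0.714, 0.701, 0.001]
contact_force: [-0.1, -0.7, 1.3]
gripper_width: 0.0217
finger_force: 0.0
```

Run:
```python
from h import *
s=ctrl.state(); print(s['ee_pos'],s['eef_rot'])
snap('wrist','w2.png')
```

```text
[0.57025844 0.01554726 0.34734878] [9.97674363e-04 7.13592778e-01 7.00559692e-01 6.85801774e-04]
```

View pics/w2.png

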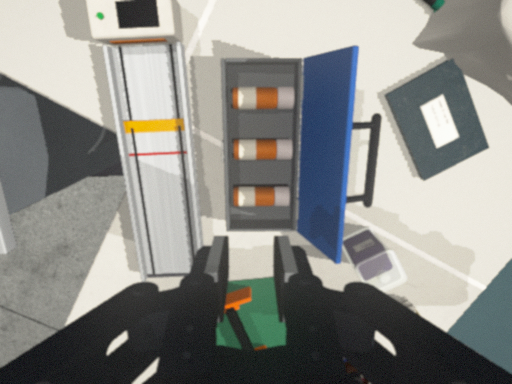

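Three vials lie in the case, at rows 97, 149 and 196 (columns 232-294). The lid stands open. The yellow ridge is at (153,126) and the red line at (157,154).

Run:
```python
from h import *
s=ctrl.state(); im=cv2.imread('pics/w2.png')[:,:,::-1].copy()
i=imaging.camera_info('wrist'); T=np.eye(4); T[:3,:3]=R(s['eef_rot']); T[:3,3]=s['ee_pos']; T=T@i['mount']; c=(i['intrinsics'],T[:3,3],T[:3,:3])
print('amber z=.03',*rect(mask(im,3,18,140,60,(225,60,300,225)),c,.030,3),sep='\n')
print('vial x ends',cast([[231,97],[294,97],[232,149],[293,149],[232,196],[291,196]],c,.026).round(4))
print('yel',rect(mask(im,17,32,150,120,(90,110,200,140)),c,.0135,1))
m=mask(im,0,3,100,60,(100,140,200,165))|mask(im,172,180,80,60,(100,140,200,165)); print('red',rect(m,c,.012,1))
g=cv2.cvtColor(im,cv2.COLOR_RGB2GRAY)
for r in (80,180,230,260): print(r, g[r,100:212].tolist())
print('reader face',cast([150,43],c,.012),'end',cast([168,274],c,.012))
```

```text
amber z=.03
((585.00732421875, 88.11917877197266), (26.700786590576172, 26.5999813079834), 89.24757385253906)
((583.9542236328125, 16.954021453857422), (26.276187896728516, 26.50098419189453), 88.94713592529297)
((581.3274536132812, -54.716705322265625), (28.678760528564453, 26.03545379638672), 89.19550323486328)
vial x ends [[ 0.5353  0.0905  0.026 ]
 [ 0.6237  0.0888  0.026 ]
 [ 0.5341  0.0174  0.026 ]
 [ 0.6237  0.0157  0.026 ]
 [ 0.5315 -0.0549  0.026 ]
 [ 0.622  -0.0566  0.026 ]]
yel [((418.5151062011719, 53.08498764038086), (87.00375366210938, 17.32559585571289), 1.3783924579620361)]
red [((415.0372619628906, 10.834175109863281), (75.11193084716797, 2.747789144515991), 1.7433263063430786)]
80 [174, 175, 180, 175, 177, 174, 176, 186, 210, 228, 231, 226, 191, 167, 155, 157, 171, 190, 204, 209, 213, 220, 210, 155, 91, 103, 170, 217, 229, 232, 232, 231, 230, 227, 229, 229, 231, 232, 233, 234, 233, 233, 233, 231, 230, 230, 230, 231, 231, 232, 231, 228, 229, 232, 231, 229, 228, 227, 230, 231, 229, 225, 228, 229, 229, 229, 228, 230, 227, 212, 189, 168, 140, 96, 79, 111, 149, 172, 174,
[... 1231 characters left out ...]
69, 169, 194, 208, 212, 213, 212, 211, 211, 213, 210, 212]
260 [235, 237, 234, 234, 235, 234, 234, 234, 234, 236, 235, 235, 235, 235, 234, 235, 235, 235, 236, 235, 234, 235, 236, 234, 235, 231, 224, 202, 185, 179, 179, 181, 181, 178, 181, 175, 171, 172, 190, 203, 201, 176, 162, 157, 167, 182, 196, 205, 200, 184, 147, 99, 108, 158, 191, 202, 201, 199, 194, 193, 196, 196, 197, 201, 199, 199, 199, 202, 198, 197, 197, 198, 204, 200, 198, 197, 198, 194, 193, 197, 195, 197, 196, 194, 194, 197, 195, 197, 187, 166, 146, 128, 110, 79, 60, 61, 63, 64, 62, 70, 65, 61, 65, 60, 62, 64, 68, 87, 100, 106, 105, 109]
reader face [[0.42522233 0.16393734 0.012     ]] end [[ 0.41614818 -0.19678886  0.012     ]]
```

>>> jog_arm(
  deltas=[
    [0,0,0,-0.14],
    [0,0,0,-0.28],
    [0,0,0,-0.42],
    [0,0,0,-0.56],
    [0,0,0,-0.7],
    [0,0,0,-0.84],
    [0,0,0,-0.98],
    [0,0,0,-1.12],
  ],
  claw=60,
)

```text
time: 7.7
ee_pos: [0.5711, 0.0155, 0.3464]
eef_rot: [0.0, 0.23, 0.973, -0.0]
contact_force: [-0.3, -0.9, -0.7]
gripper_width: 0.0597
finger_force: 0.0
```

>>> jog_arm(
  deltas=[
    [0,0,0,-0.14],
    [0,0,0,-0.28],
    [0,0,0,-0.42],
    [0,0,0,-0.47],
    [0,0,0,-0.47],
    [0,0,0,-0.47],
  ],
)

```text
time: 8.3
ee_pos: [0.5709, 0.0157, 0.3463]
eef_rot: [0.0, 0.0, 1.0, -0.0]
contact_force: [0.3, 0.7, -0.6]
gripper_width: 0.0602
finger_force: 0.0
```

Run:
```python
from h import *
im,c=snap('wrist','w3.png'); s=ctrl.state(); print(s['ee_pos'],np.arctan2(*R(s['eef_rot'])[[1,0],0]),s['joints'])
print('amber z=.03',*rect(mask(im,3,18,140,60),c,.030,5),sep='\n')
print('yel',rect(mask(im,17,32,150,120),c,.0135,2))
m=mask(im,0,3,100,60)|mask(im,172,180,80,60); print('red',rect(m,c,.012,2))
```

```text
[0.57091084 0.01573243 0.34631262] 3.141500502659405 [ 2.76600655e-02  2.40633090e-01  1.15130712e-01  1.44508275e+00
 -1.90402237e-04  2.77522163e-02]
amber z=.03
((527.9118041992188, -242.74710083007812), (81.61135864257812, 31.75010871887207), 19.55093002319336)
((596.2411499023438, 87.00975799560547), (27.596515655517578, 27.058422088623047), 87.33943939208984)
((594.5921630859375, 16.088150024414062), (26.57137107849121, 26.931045532226562), 89.48808288574219)
((592.195068359375, -54.48638153076172), (27.383832931518555, 25.386028289794922), 89.94120025634766)
((581.61767578125, -344.886474609375), (16.126182556152344, 20.033964157104492), 17.41117286682129)
yel [((430.4146728515625, 53.01968002319336), (88.13584899902344, 16.089385986328125), 1.0520045757293701), ((568.6578369140625, -238.46131896972656), (0.0, 0.0), 0.0)]
red [((432.7579650878906, 11.323369979858398), (67.0387191772461, 2.9479970932006836), 1.4047446250915527), ((391.4674072265625, 10.174439430236816), (1.344154953956604, 8.381036758422852), 89.74874877929688)]
```

View pics/w3.png

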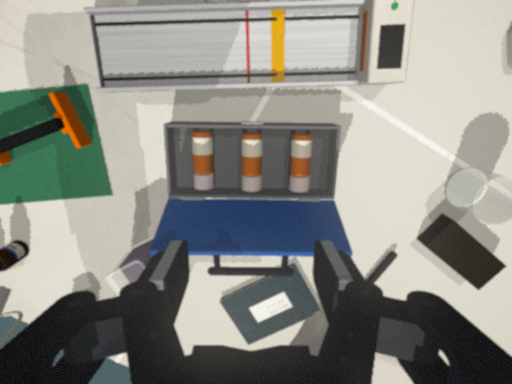

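All three vials are in view: cap ends at rows 129-132, far ends at 190-192, columns 203, 251 and 301. The track's far wall is at row 85, with the ridge at (278,46).

Run:
```python
from h import *
im=cv2.imread('pics/w3.png')[:,:,::-1].copy(); s=ctrl.state()
i=imaging.camera_info('wrist'); T=np.eye(4); T[:3,:3]=R(s['eef_rot']); T[:3,3]=s['ee_pos']; T=T@i['mount']; c=(i['intrinsics'],T[:3,3],T[:3,:3])
g=cv2.cvtColor(im,cv2.COLOR_RGB2GRAY)
for col in (203,251,301): print('vial col',col,g[120:202,col].tolist())
for col in (130,180,220,330): print('track col',col,g[0:95,col].tolist())
print(c[1]); 
for r in (125,130,190,195): print(r,cast([251,r],c,.026)[0].round(4))
for r in (5,10,75,85): print(r,cast([251,r],c,.03)[0].round(4),cast([251,r],c,.012)[0].round(4))
```

```text
vial col 203 [162, 132, 97, 80, 96, 110, 118, 103, 87, 82, 73, 77, 86, 103, 105, 107, 113, 146, 193, 214, 221, 223, 218, 207, 183, 169, 166, 170, 167, 167, 168, 162, 166, 163, 156, 134, 111, 102, 98, 105, 101, 102, 102, 102, 96, 100, 104, 103, 101, 101, 107, 104, 104, 109, 110, 131, 148, 156, 160, 157, 154, 154, 155, 157, 157, 158, 157, 154, 151, 136, 95, 68, 62, 66, 71, 82, 94, 106, 115, 100, 78, 60]
vial col 251 [184, 161, 151, 156, 128, 108, 115, 110, 92, 82, 79, 76, 70, 76, 83, 104, 106, 107, 119, 151, 201, 224, 226, 221, 198, 183, 173, 166, 170, 169, 170, 169, 169, 170, 170, 168, 159, 133, 107, 101, 101, 102, 105, 102, 102, 106, 103, 102, 102, 100, 103, 102, 100, 104, 108, 109, 109, 131, 150, 154, 158, 156, 155, 157, 157, 156, 157, 154, 159, 157, 150, 134, 92, 65, 66, 75, 85, 94, 111, 106, 81, 60]
vial col 301 [167, 162, 146, 107, 81, 93, 113, 116, 113, 92, 80, 80, 81, 74, 82, 92, 105, 107, 108, 123, 169, 214, 231, 225, 215, 186, 174, 168, 170, 172, 171, 173, 171, 169, 171, 172, 166, 153, 125, 107, 107, 110, 101, 107, 105, 105, 108, 101, 104, 102, 105, 106, 102, 106, 112, 121, 1
[... 1700 characters left out ...]
217, 218, 216, 212, 209, 209, 210, 215, 211, 213, 218, 218, 219, 219, 214, 215, 213, 215, 213, 212, 211, 215, 213, 217, 214, 211, 207, 211, 212, 208, 205, 205, 206, 211, 210, 209, 205, 204, 208, 209, 213, 212, 207, 209, 205, 194, 170, 157, 140, 111, 78, 77, 110, 146, 156, 155, 159, 155, 159, 182, 204, 211, 198, 187, 190, 194, 193, 178, 154, 140, 141, 138, 151]
[0.49792012 0.01573576 0.48887972]
125 [0.5355 0.0162 0.026 ]
130 [0.5426 0.0162 0.026 ]
190 [0.6323 0.0161 0.026 ]
195 [0.6402 0.0161 0.026 ]
5 [0.3846 0.0162 0.03  ] [0.3801 0.0163 0.012 ]
10 [0.3903 0.0162 0.03  ] [0.386  0.0163 0.012 ]
75 [0.4687 0.0162 0.03  ] [0.4675 0.0162 0.012 ]
85 [0.4815 0.0162 0.03  ] [0.4809 0.0162 0.012 ]
```

>>> jog_arm(
  deltas=[
    [-7,30,35,0],
    [-15,60,75,0],
    [-15,71,115,0],
    [-15,71,160,0],
    [-15,71,200,0],
    [-15,71,240,0],
    [-15,71,250,0],
    [-15,71,250,0],
  ],
  claw=58,
)

```text
time: 9.15
ee_pos: [0.5844, 0.0866, 0.095]
eef_rot: [-0.002, -0.0, 1.0, -0.0]
contact_force: [-0.4, 0.7, 1.7]
gripper_width: 0.0577
finger_force: 0.0
```

>>> jog_arm(
  deltas=[
    [0,0,30,0],
    [0,0,55,0],
    [0,0,72,0],
    [0,0,82,0],
    [0,0,82,0],
  ],
)

```text
time: 9.65
ee_pos: [0.5864, 0.0869, 0.015]
eef_rot: [0.0, -0.0, 1.0, 0.0]
contact_force: [-1.2, 0.7, -0.5]
gripper_width: 0.058
finger_force: 0.0
```

Run:
```python
from h import *
im,c=snap('wrist','w4.png')
```

```text
(no output)
```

View pics/w4.png

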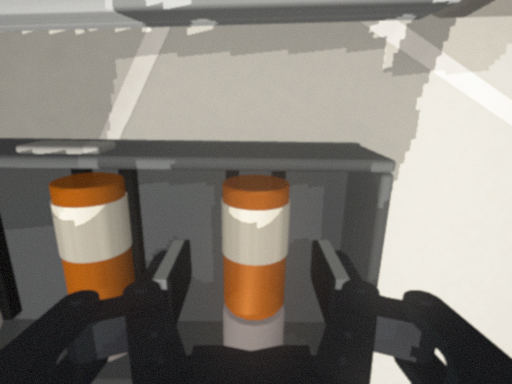

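The vial is centred between the fingers, at (256,250). Now I grip and lift it.

>>> jog_arm(
  deltas=[
    [0,0,0,0],
    [0,0,0,0],
    [0,0,0,0],
    [0,0,0,0],
    [0,0,0,0],
  ],
  claw=0,
  grip_force=40,
)

```text
time: 10.2
ee_pos: [0.5871, 0.0884, 0.0161]
eef_rot: [0.001, -0.001, 1.0, 0.001]
contact_force: [-1.4, 3.9, 5.6]
gripper_width: 0.0285
finger_force: 39.2
```

>>> jog_arm(
  deltas=[
    [0,0,-15,0],
    [0,0,-40,0],
    [0,0,-70,0],
    [0,0,-85,0],
    [0,0,-85,0],
  ],
)

```text
time: 10.7
ee_pos: [0.588, 0.0871, 0.1025]
eef_rot: [0.003, -0.001, 1.0, 0.0]
contact_force: [0.5, 0.2, -0.7]
gripper_width: 0.0283
finger_force: 39.6
```

Run:
```python
from h import *
s=ctrl.state(); p=s['ee_pos']; y=-.030
xc=.4325-.025*(y+.01)
print(p, tool([xc-p[0]+.001,y-p[1],.0155-p[2]]))
im,c=snap('wrist','w5.png')
```

```text
[0.58799085 0.08706132 0.102463  ] [ 154.6 -116.9   86.1]
```

>>> jog_arm(
  deltas=[
    [40,-30,0,0],
    [80,-60,0,0],
    [120,-90,0,-0.025],
    [150,-115,10,-0.025],
    [155,-117,30,-0.025],
    [155,-117,45,-0.025],
    [155,-117,50,-0.025],
    [155,-117,50,-0.025],
  ],
)

```text
time: 11.55
ee_pos: [0.4296, -0.0302, 0.0481]
eef_rot: [-0.001, -0.013, 1.0, 0.0]
contact_force: [-0.3, -0.5, 0.6]
gripper_width: 0.0285
finger_force: 43.2
```

Run:
```python
from h import *
im,c=snap('wrist','w6.png'); s=ctrl.state(); print(s['ee_pos'])
```

```text
[ 0.43041345 -0.03017802  0.04884205]
```

View pics/w6.png

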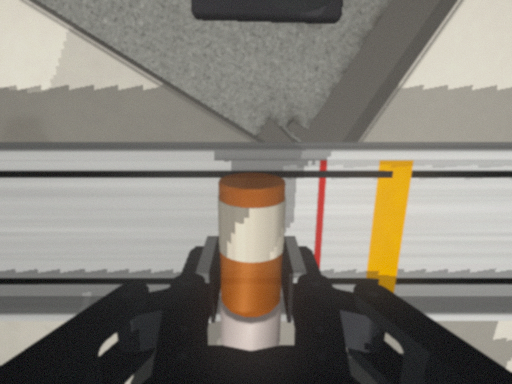

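Run:
```python
from h import *
im=cv2.imread('pics/w6.png')[:,:,::-1]; s=ctrl.state()
i=imaging.camera_info('wrist'); T=np.eye(4); T[:3,:3]=R(s['eef_rot']); T[:3,3]=s['ee_pos']; T=T@i['mount']; c=(i['intrinsics'],T[:3,3],T[:3,:3])
g=cv2.cvtColor(im,cv2.COLOR_RGB2GRAY)
print(g[135:185,150].tolist(),g[270:325,150].tolist()); print(g[160:215,252].tolist())
for r in (143,150,174,281,298,313): print(r,cast([150,r],c,.012)[0].round(4),cast([150,r],c,.03)[0].round(4))
p=s['ee_pos']
for dx in(-.004,0,.004):
  for z in (-.002,.013,.028): print(dx,z,proj([p[0]+dx-.042,p[1],p[2]+z],c).round(1))
```

```text
[135, 132, 132, 132, 132, 132, 124, 109, 102, 99, 99, 96, 98, 101, 115, 139, 162, 180, 181, 183, 180, 182, 182, 185, 178, 183, 185, 189, 188, 187, 190, 187, 186, 183, 171, 139, 87, 52, 55, 52, 57, 66, 117, 167, 183, 188, 189, 191, 196, 193] [136, 132, 135, 125, 124, 121, 119, 114, 78, 53, 45, 43, 47, 61, 91, 117, 125, 125, 120, 123, 115, 102, 67, 46, 31, 38, 35, 35, 33, 36, 39, 32, 39, 36, 28, 36, 36, 34, 37, 35, 30, 29, 48, 42, 47, 41, 48, 47, 47, 44, 45, 45, 46, 45, 40]
[119, 128, 129, 131, 131, 130, 126, 130, 127, 117, 95, 68, 62, 63, 66, 65, 70, 66, 73, 76, 73, 74, 77, 79, 74, 75, 72, 75, 87, 99, 108, 117, 114, 110, 115, 110, 110, 113, 118, 112, 110, 114, 116, 114, 118, 115, 118, 140, 176, 203, 211, 212, 213, 209, 212]
143 [ 0.3834 -0.0882  0.012 ] [ 0.3808 -0.0826  0.03  ]
150 [ 0.3873 -0.0884  0.012 ] [ 0.3844 -0.0828  0.03  ]
174 [ 0.4013 -0.0893  0.012 ] [ 0.3969 -0.0836  0.03  ]
281 [ 0.472  -0.0939  0.012 ] [ 0.4605 -0.0877  0.03  ]
298 [ 0.4847 -0.0948  0.012 ] [ 0.472  -0.0885  0.03  ]
313 [ 0.4963 -0.0955  0.012 ] [ 0.4824 -0.0892  0.03  ]
-0.004 -0.002 [[253.4 158.8]]
-0.004 0.013 [[253.7 165.4]]
-0.004 0.028 [[254.1 173.6]]
0 -0.002 [[253.1 167.3]]
0 0.013 [[253.4 174.8]]
0 0.028 [[253.8 184.1]]
0.004 -0.002 [[252.9 175.7]]
0.004 0.013 [[253.2 184. ]]
0.004 0.028 [[253.5 194.3]]
```

>>> jog_arm(
  deltas=[
    [-2,0,10,0],
    [-2,0,20,0],
    [-2,0,27,0],
    [-2,0,31,0],
    [-2,0,33,0],
    [-2,0,33,0],
  ],
)

```text
time: 12.2
ee_pos: [0.4322, -0.0301, 0.0175]
eef_rot: [-0.001, -0.013, 1.0, 0.0]
contact_force: [-9.0, 1.5, 23.8]
gripper_width: 0.0283
finger_force: 46.0
```

Run:
```python
from h import *
s=ctrl.state(); print(s['ee_pos'],s['contact_force'])
```

```text
[ 0.43219533 -0.03012802  0.01748887] [-9.02371399  1.52607868 23.82271155]
```

>>> jog_arm(
  deltas=[
    [1,0,-1.5,0],
    [1,0,-1.5,0],
    [1,0,-1.5,0],
  ],
)

```text
time: 12.5
ee_pos: [0.4319, -0.0303, 0.0177]
eef_rot: [0.0, -0.013, 1.0, -0.0]
contact_force: [0.3, -0.0, 1.6]
gripper_width: 0.0286
finger_force: 43.6
```

>>> jog_arm(
  deltas=[
    [0,0,0,0],
    [0,0,0,0],
    [0,0,0,0],
    [0,0,0,0],
  ],
  claw=46,
)

```text
time: 12.9
ee_pos: [0.4318, -0.0303, 0.0177]
eef_rot: [-0.0, -0.013, 1.0, -0.0]
contact_force: [-0.1, 0.4, 0.2]
gripper_width: 0.0458
finger_force: 0.0
```

>>> jog_arm(
  deltas=[
    [0,0,-15,0],
    [0,0,-40,0],
    [0,0,-80,0],
    [0,0,-85,0],
    [0,0,-85,0],
  ],
)

```text
time: 13.4
ee_pos: [0.4333, -0.0304, 0.104]
eef_rot: [0.002, -0.013, 1.0, -0.0]
contact_force: [0.4, 0.5, -0.4]
gripper_width: 0.0458
finger_force: 0.0
```

Run:
```python
from h import *
im,c=snap('wrist','w7.png'); s=ctrl.state(); p=s['ee_pos']; print(p, tool([.585-p[0],.016-p[1],0]))
for r in rect(mask(im,3,16,140,60),c,.035,4): print(r)
```

```text
[ 0.43211583 -0.03029561  0.10284893] [-154.    42.3    0.2]
((531.5948486328125, -213.73135375976562), (24.035140991210938, 74.4722900390625), 78.48328399658203)
((440.77581787109375, -30.37127685546875), (28.711105346679688, 24.937713623046875), 0.5286404490470886)
((396.7503967285156, -30.864675521850586), (8.104341506958008, 26.10662841796875), 1.4615933895111084)
((550.6840209960938, -54.8514518737793), (24.285823822021484, 8.218417167663574), 88.43756866455078)
```

View pics/w7.png

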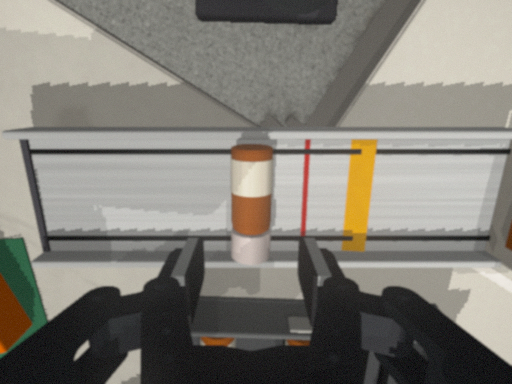

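The vial lies in the track at (252,205), inside both walls. Next is nest1.

>>> jog_arm(
  deltas=[
    [-40,12,0,0],
    [-80,24,0,0],
    [-120,36,0,0.025],
    [-150,42,0,0.025],
    [-155,42,20,0.025],
    [-155,42,50,0.025],
    [-155,42,75,0.025],
    [-155,42,87,0.025],
  ],
  claw=58,
)

```text
time: 14.25
ee_pos: [0.5823, 0.0157, 0.0115]
eef_rot: [-0.003, -0.001, 1.0, -0.0]
contact_force: [-0.4, 0.2, 0.2]
gripper_width: 0.058
finger_force: 0.0
```

>>> jog_arm(
  deltas=[
    [0,0,0,0],
    [0,0,0,0],
  ],
)

```text
time: 14.45
ee_pos: [0.5855, 0.0157, 0.0158]
eef_rot: [-0.0, -0.001, 1.0, -0.0]
contact_force: [0.4, 0.3, 0.1]
gripper_width: 0.0579
finger_force: 0.0
```

>>> jog_arm(
  deltas=[
    [0,0,0,0],
    [0,0,0,0],
    [0,0,0,0],
    [0,0,0,0],
    [0,0,0,0],
  ],
  claw=0,
)

```text
time: 14.95
ee_pos: [0.5869, 0.0164, 0.0173]
eef_rot: [0.001, -0.001, 1.0, 0.001]
contact_force: [-1.4, 2.9, 7.1]
gripper_width: 0.0287
finger_force: 39.4
```

>>> jog_arm(
  deltas=[
    [0,0,-15,0],
    [0,0,-40,0],
    [0,0,-70,0],
    [0,0,-85,0],
    [0,0,-85,0],
  ],
)

```text
time: 15.45
ee_pos: [0.5878, 0.0156, 0.1037]
eef_rot: [0.003, -0.001, 1.0, -0.0]
contact_force: [-0.8, 0.2, -0.3]
gripper_width: 0.0287
finger_force: 39.7
```

Run:
```python
from h import *
s=ctrl.state(); p=s['ee_pos']; print(p, s['gripper_width'],tool([.4335-p[0],-.090-p[1],.0175-p[2]]))
```

```text
[0.58780166 0.01559896 0.10366953] 0.02868451966247521 [ 154.9 -105.4   85.4]
```

>>> jog_arm(
  deltas=[
    [40,-28,0,0],
    [80,-56,0,0],
    [120,-84,0,-0.025],
    [148,-103,10,-0.025],
    [152,-105,30,-0.025],
    [152,-105,50,-0.025],
    [152,-105,60,-0.025],
    [152,-105,60,-0.025],
  ],
)

```text
time: 16.25
ee_pos: [0.432, -0.0891, 0.0391]
eef_rot: [-0.002, -0.013, 1.0, 0.0]
contact_force: [-0.4, -0.3, 0.3]
gripper_width: 0.0282
finger_force: 39.8
```

>>> jog_arm(
  deltas=[
    [0,0,8,0],
    [0,0,16,0],
    [0,0,21,0],
    [0,0,24,0],
    [0,0,24,0],
  ],
)

```text
time: 16.75
ee_pos: [0.434, -0.0893, 0.0186]
eef_rot: [0.0, -0.013, 1.0, -0.0]
contact_force: [-9.4, 2.4, 28.6]
gripper_width: 0.0287
finger_force: 42.6
```

>>> jog_arm(
  deltas=[
    [0,0,-1.5,0],
    [0,0,-1.5,0],
    [0,0,-1.5,0],
  ],
)

```text
time: 17.05
ee_pos: [0.4344, -0.0894, 0.0188]
eef_rot: [0.001, -0.013, 1.0, -0.0]
contact_force: [-2.0, 0.9, 8.6]
gripper_width: 0.0288
finger_force: 40.5
```

>>> jog_arm(
  deltas=[
    [0,0,0,0],
    [0,0,0,0],
    [0,0,0,0],
    [0,0,0,0],
  ],
  claw=46,
)

```text
time: 17.45
ee_pos: [0.4337, -0.0894, 0.0181]
eef_rot: [-0.0, -0.013, 1.0, 0.0]
contact_force: [0.2, -0.0, 0.8]
gripper_width: 0.0459
finger_force: 0.0
```

>>> jog_arm(
  deltas=[
    [0,0,-15,0],
    [0,0,-40,0],
    [0,0,-80,0],
    [0,0,-85,0],
    [0,0,-85,0],
    [0,0,-85,0],
  ],
)

```text
time: 18.05
ee_pos: [0.4332, -0.0893, 0.1025]
eef_rot: [-0.0, -0.013, 1.0, 0.0]
contact_force: [-0.4, 0.2, -0.5]
gripper_width: 0.0459
finger_force: 0.0
```

Run:
```python
from h import *
im,c=snap('wrist'); s=ctrl.state(); p=s['ee_pos']; print(p, tool([.584-p[0],-.056-p[1],.016-p[2]]))
for r in rect(mask(im,3,16,140,60),c,.035,6): print(np.round(r[0]),np.round(r[1]))
```

```text
[ 0.43278026 -0.08922003  0.10210473] [-152.2   29.2   85.8]
[ 504. -241.] [42. 50.]
[440. -32.] [27. 29.]
[442. -89.] [29. 26.]
[398. -90.] [25.  8.]
[397. -32.] [27.  8.]
[549. -56.] [ 4. 25.]
```

>>> jog_arm(
  deltas=[
    [-40,8,0,0],
    [-80,16,0,0],
    [-120,24,0,0.025],
    [-148,29,0,0.025],
    [-152,29,20,0.025],
    [-152,29,50,0.025],
    [-152,29,75,0.025],
    [-152,29,86,0.025],
  ],
  claw=58,
)

```text
time: 18.9
ee_pos: [0.5817, -0.0561, 0.0131]
eef_rot: [-0.003, -0.001, 1.0, 0.0]
contact_force: [-0.5, 0.3, 0.3]
gripper_width: 0.058
finger_force: 0.0
```

>>> jog_arm(
  deltas=[
    [0,0,0,0],
    [0,0,0,0],
  ],
)

```text
time: 19.1
ee_pos: [0.585, -0.0565, 0.0174]
eef_rot: [-0.0, -0.001, 1.0, 0.0]
contact_force: [0.4, -0.3, -0.4]
gripper_width: 0.0579
finger_force: 0.0
```

>>> jog_arm(
  deltas=[
    [0,0,0,0],
    [0,0,0,0],
    [0,0,0,0],
    [0,0,0,0],
    [0,0,0,0],
  ],
  claw=0,
)

```text
time: 19.6
ee_pos: [0.5862, -0.0556, 0.0188]
eef_rot: [0.001, -0.001, 1.0, 0.001]
contact_force: [-1.1, 3.8, 6.2]
gripper_width: 0.0285
finger_force: 39.3
```

>>> jog_arm(
  deltas=[
    [0,0,-15,0],
    [0,0,-40,0],
    [0,0,-70,0],
    [0,0,-85,0],
    [0,0,-85,0],
    [0,0,-85,0],
    [0,0,-85,0],
  ],
)

```text
time: 20.3
ee_pos: [0.584, -0.0564, 0.101]
eef_rot: [-0.001, -0.001, 1.0, -0.0]
contact_force: [-0.2, 0.3, -0.3]
gripper_width: 0.0279
finger_force: 39.8
```

Run:
```python
from h import *
s=ctrl.state(); p=s['ee_pos']; print(p, s['gripper_width'],tool([.435-p[0],-.150-p[1],.0175-p[2]]))
```

```text
[ 0.58397289 -0.05644331  0.10103556] 0.02790247624965097 [148.9 -93.4  83.8]
```

>>> jog_arm(
  deltas=[
    [40,-26,0,0],
    [80,-52,0,0],
    [120,-78,0,-0.025],
    [145,-92,10,-0.025],
    [149,-93,30,-0.025],
    [149,-93,50,-0.025],
    [149,-93,58,-0.025],
    [149,-93,58,-0.025],
  ],
)

```text
time: 21.1
ee_pos: [0.4345, -0.149, 0.0427]
eef_rot: [-0.002, -0.013, 1.0, 0.001]
contact_force: [0.2, -0.7, 0.3]
gripper_width: 0.0288
finger_force: 39.9
```

>>> jog_arm(
  deltas=[
    [0,0,8,0],
    [0,0,16,0],
    [0,0,20,0],
    [0,0,22,0],
    [0,0,22,0],
  ],
)

```text
time: 21.6
ee_pos: [0.436, -0.1495, 0.0221]
eef_rot: [-0.0, -0.013, 1.0, 0.0]
contact_force: [1.1, 0.0, -0.1]
gripper_width: 0.0282
finger_force: 39.9
```

>>> jog_arm(
  deltas=[
    [0,0,1,0],
    [0,0,2,0],
    [0,0,2,0],
  ],
)

```text
time: 21.9
ee_pos: [0.4363, -0.1497, 0.0205]
eef_rot: [0.0, -0.013, 1.0, -0.0]
contact_force: [0.4, -0.2, -0.8]
gripper_width: 0.0281
finger_force: 40.0
```

>>> jog_arm(
  deltas=[
    [0,0,0,0],
    [0,0,0,0],
    [0,0,0,0],
    [0,0,0,0],
  ],
  claw=46,
)

```text
time: 22.3
ee_pos: [0.4361, -0.1496, 0.0203]
eef_rot: [0.0, -0.013, 1.0, -0.0]
contact_force: [0.1, -0.1, 0.2]
gripper_width: 0.0459
finger_force: 0.0
```

>>> jog_arm(
  deltas=[
    [0,0,-15,0],
    [0,0,-40,0],
    [0,0,-80,0],
    [0,0,-130,0],
    [0,-50,-180,0],
    [0,-100,-180,0],
    [0,-100,-180,0],
    [0,-100,-180,0],
  ],
)

```text
time: 23.1
ee_pos: [0.439, -0.2516, 0.2007]
eef_rot: [0.001, -0.011, 1.0, -0.0]
contact_force: [0.1, 0.7, -0.8]
gripper_width: 0.0461
finger_force: 0.0
```

Run:
```python
from h import *
im,c=snap('wrist','w8.png'); s=ctrl.state(); p=s['ee_pos']; print(p,s['joints'])
for r in rect(mask(im,3,16,140,60),c,.035,9): print(np.round(r[0]),np.round(r[1]),r[2])
```

```text
[ 0.43829004 -0.24991227  0.19981908] [-5.18560072e-01  1.51538242e-01 -3.26608601e-01  1.09359110e+00
  5.21195733e-04 -5.42722800e-01]
[ 525. -248.] [90. 20.] 20.00743865966797
[440. -36.] [33. 28.] 86.87661743164062
[442. -93.] [29. 29.] 0.2806597054004669
[ 442. -152.] [27. 28.] 89.27198028564453
[ 549. -364.] [24. 24.] 23.613025665283203
[396. -36.] [34.  8.] 87.00997924804688
[398. -93.] [ 8. 29.] 1.2843046188354492
[ 398. -152.] [ 7. 27.] 1.2842512130737305
[399.  -7.] [0. 0.] 0.0
```

View pics/w8.png

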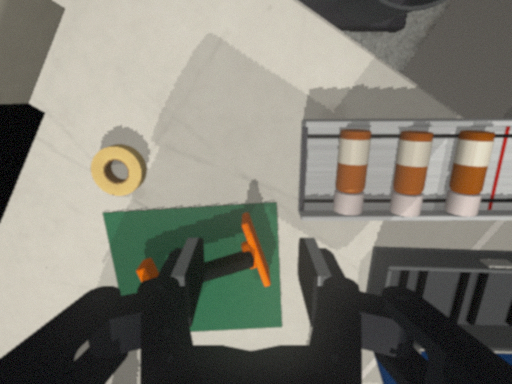

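All three vials lie across the track (columns 350, 412 and 472), before the red line. The paddle is where it was. I turn to grasp it.

>>> jog_arm(
  deltas=[
    [-15,-8,0,0.145],
    [-30,-16,0,0.29],
    [-45,-24,0,0.435],
    [-60,-32,10,0.58],
    [-75,-40,30,0.725],
    [-90,-50,50,0.87],
    [-105,-56,70,1.015],
    [-112,-61,80,1.16],
  ],
  claw=45,
)

```text
time: 23.95
ee_pos: [0.5517, -0.305, 0.1168]
eef_rot: [-0.002, 0.539, 0.842, 0.0]
contact_force: [-1.5, 0.5, 1.0]
gripper_width: 0.0451
finger_force: 0.0
```

>>> jog_arm(
  deltas=[
    [0,0,0,0.086],
    [0,0,0,0.086],
    [0,0,0,0.086],
  ],
)

```text
time: 24.25
ee_pos: [0.5518, -0.3061, 0.1196]
eef_rot: [-0.001, 0.571, 0.821, 0.0]
contact_force: [-0.0, 0.7, 0.6]
gripper_width: 0.0452
finger_force: 0.0
```

Run:
```python
from h import *
im,c=snap('wrist','w9.png'); s=ctrl.state(); p=s['ee_pos']; print(p,np.arctan2(*R(s['eef_rot'])[[1,0],0])*57.3,tool([.552-p[0],-.308-p[1],.02-p[2]]))
for r in rect(mask(im,3,16,140,60),c,.036,3): print(np.round(r[0]),np.round(r[1]),r[2])
```

```text
[ 0.55198634 -0.30648369  0.11999642] 110.27694950557249 [ -1.5  -0.5 100. ]
[ 530. -248.] [79. 17.] 20.261919021606445
[ 583. -351.] [14. 22.] 20.638517379760742
[ 556. -361.] [14. 21.] 20.28308868408203
```

View pics/w9.png

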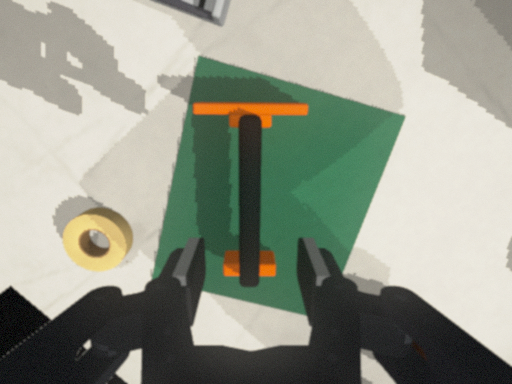

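The paddle is squarely aligned between the fingers: handle at column 250, blade at row 109. I descend and grip.

>>> jog_arm(
  deltas=[
    [-1,0,30,0],
    [-1,0,60,0],
    [-1,0,85,0],
    [-1,0,98,0],
    [-1,0,98,0],
    [-1,0,98,0],
  ],
)

```text
time: 24.9
ee_pos: [0.5531, -0.3087, 0.0232]
eef_rot: [0.0, 0.573, 0.82, 0.0]
contact_force: [0.3, 0.5, -0.4]
gripper_width: 0.045
finger_force: 0.0
```

>>> jog_arm(
  deltas=[
    [0,0,0,0],
    [0,0,0,0],
    [0,0,0,0],
    [0,0,0,0],
    [0,0,0,0],
    [0,0,0,0],
  ],
  claw=0,
  grip_force=70,
)

```text
time: 25.5
ee_pos: [0.5537, -0.3092, 0.024]
eef_rot: [0.001, 0.573, 0.82, 0.0]
contact_force: [-0.0, 0.0, 6.5]
gripper_width: 0.0146
finger_force: 70.4
```

>>> jog_arm(
  deltas=[
    [0,0,-10,0],
    [0,0,-30,0],
    [0,0,-60,0],
    [0,0,-70,0],
    [0,0,-70,0],
    [0,0,-70,0],
  ],
)

```text
time: 26.1
ee_pos: [0.5523, -0.3084, 0.0917]
eef_rot: [-0.0, 0.573, 0.82, -0.0]
contact_force: [-0.0, -0.6, -1.6]
gripper_width: 0.0142
finger_force: 69.4
```

Run:
```python
from h import *
im,c=snap('wrist','w10.png'); s=ctrl.state(); p=s['ee_pos']; print(p,np.arctan2(*R(s['eef_rot'])[[1,0],0])*57.3,s['gripper_width'])
a=.025; t=np.array([.4335-.025*0,-.010])
for y in (-.29,):
    w=t+y*np.array([-np.sin(a),np.cos(a)]); print('target',w,tool([w[0]-p[0],w[1]-p[1],0]))
for r in rect(mask(im,3,16,140,60),c,p[2]+.019,3): print(np.round(r[0]),np.round(r[1]),r[2])
```

```text
[ 0.5518236  -0.30809705  0.09105041] 110.12126072115836 0.014684288031678611
target [ 0.44074924 -0.29990938] [  45.9 -101.5    0.2]
[ 530. -246.] [75. 15.] 20.077312469482422
[ 573. -335.] [ 4. 16.] 20.923633575439453
[ 555. -342.] [ 4. 16.] 19.208839416503906
```

>>> jog_arm(
  deltas=[
    [18,-18,0,0.08],
    [36,-36,0,0.16],
    [54,-54,0,0.24],
    [72,-72,0,0.32],
    [85,-88,0,0.326],
    [85,-88,0,0.326],
    [85,-88,0,0.326],
  ],
)

```text
time: 26.85
ee_pos: [0.4403, -0.2587, 0.0915]
eef_rot: [-0.001, 0.698, 0.716, -0.0]
contact_force: [1.3, -0.2, -1.0]
gripper_width: 0.0145
finger_force: 69.4
```

Run:
```python
from h import *
im,c=snap('wrist','w11.png'); s=ctrl.state(); p=s['ee_pos']; print(p,np.arctan2(*R(s['eef_rot'])[[1,0],0])*57.3,s['gripper_width'])
```

```text
[ 0.44107189 -0.25913883  0.09178438] 91.44385968891117 0.014466821420900219
```

View pics/w11.png

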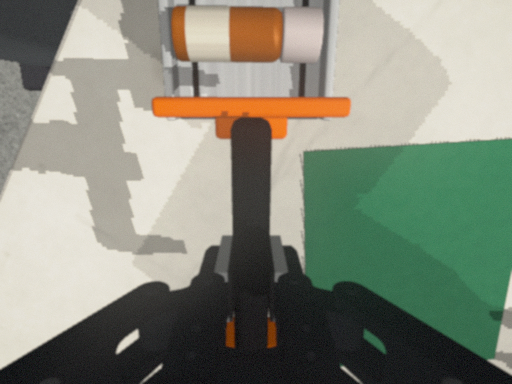

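The blade (columns 154-349) is centred on the track (lines at 195 and 303), with the last vial ahead of it. I lower it.

>>> jog_arm(
  deltas=[
    [0,-1,15,0],
    [0,-1,30,0],
    [0,-1,42,0],
    [0,-1,50,0],
    [0,-1,51,0],
    [0,-1,51,0],
  ],
)

```text
time: 27.5
ee_pos: [0.4399, -0.2591, 0.0412]
eef_rot: [-0.0, 0.698, 0.716, -0.0]
contact_force: [1.1, -0.7, -0.7]
gripper_width: 0.0145
finger_force: 69.4
```

>>> jog_arm(
  deltas=[
    [4,0,0,0],
    [8,0,0,0],
    [12,0,0,0],
    [16,0,0,0],
    [20,0,0,0],
    [24,0,0,0],
    [28,0,0,0],
    [32,0,0,0],
  ],
)

```text
time: 28.3
ee_pos: [0.4389, -0.2267, 0.0413]
eef_rot: [-0.0, 0.698, 0.716, -0.0]
contact_force: [0.2, -0.5, -1.0]
gripper_width: 0.0145
finger_force: 69.4
```

Run:
```python
from h import *
im,c=snap('wrist','w12.png'); s=ctrl.state(); p=s['ee_pos']; print(p,s['contact_force'],s['gripper_width'])
```

```text
[ 0.43874999 -0.22608189  0.04121664] [-0.37485632  0.34840772 -1.53789973] 0.014584186550348776
```

View pics/w12.png

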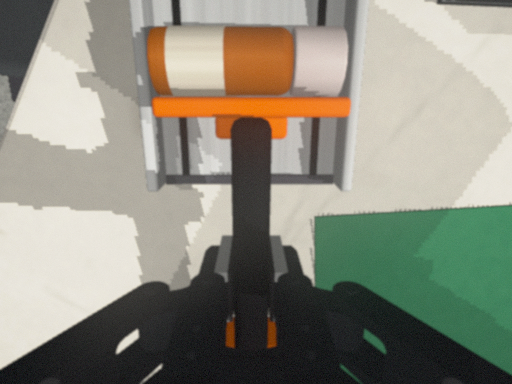

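The blade touches the last vial squarely. I push slowly along the track.

>>> jog_arm(
  deltas=[
    [4,0,0,0],
    [8,0,0,0],
    [12,0,0,0],
    [16,0,0,0],
    [20,0,0,0],
    [24,0,0,0],
    [28,0,0,0],
    [32,0,0,0],
  ],
)

```text
time: 29.15
ee_pos: [0.4382, -0.1947, 0.0413]
eef_rot: [0.0, 0.698, 0.716, -0.0]
contact_force: [-0.4, 0.4, -0.5]
gripper_width: 0.0144
finger_force: 69.4
```

>>> jog_arm(
  deltas=[
    [4,0,0,0],
    [8,0,0,0],
    [12,0,0,0],
    [16,0,0,0],
    [20,0,0,0],
    [24,0,0,0],
    [28,0,0,0],
    [32,0,0,0],
  ],
)

```text
time: 29.95
ee_pos: [0.4374, -0.1628, 0.0414]
eef_rot: [0.0, 0.698, 0.716, -0.0]
contact_force: [-0.2, -0.4, -0.1]
gripper_width: 0.0147
finger_force: 69.4
```

>>> jog_arm(
  deltas=[
    [4,0,0,0],
    [8,0,0,0],
    [12,0,0,0],
    [16,0,0,0],
    [20,0,0,0],
    [24,0,0,0],
    [28,0,0,0],
    [32,0,0,0],
  ],
)

```text
time: 30.75
ee_pos: [0.4366, -0.1307, 0.0413]
eef_rot: [0.0, 0.698, 0.716, -0.0]
contact_force: [0.3, -0.7, -0.5]
gripper_width: 0.0144
finger_force: 69.4
```

>>> jog_arm(
  deltas=[
    [4,0,0,0],
    [8,0,0,0],
    [12,0,0,0],
    [16,0,0,0],
    [20,0,0,0],
    [24,0,0,0],
    [28,0,0,0],
    [32,0,0,0],
  ],
)

```text
time: 31.55
ee_pos: [0.4356, -0.0987, 0.0412]
eef_rot: [-0.0, 0.698, 0.716, -0.0]
contact_force: [0.7, -0.3, -1.4]
gripper_width: 0.0148
finger_force: 69.4
```

Run:
```python
from h import *
im,c=snap('wrist','w13.png'); s=ctrl.state(); p=s['ee_pos']; print(p,s['contact_force'],s['gripper_width'])
for r in rect(mask(im,3,18,140,60),c,.035,6): print(np.round(r[0]),np.round(r[1]),round(r[2],1))
```

```text
[ 0.4355291  -0.09812944  0.04119052] [ 0.27594776  0.47830584 -0.61456718] 0.014920718220900334
[434. -15.] [89. 57.] 1.4
[ 449. -152.] [ 5. 20.] 2.2
[ 425. -152.] [ 5. 20.] 0.5
[430. -35.] [0. 0.] -178.6
[435. -35.] [0. 0.] 0.0
[439. -35.] [0. 0.] -178.6
```

View pics/w13.png

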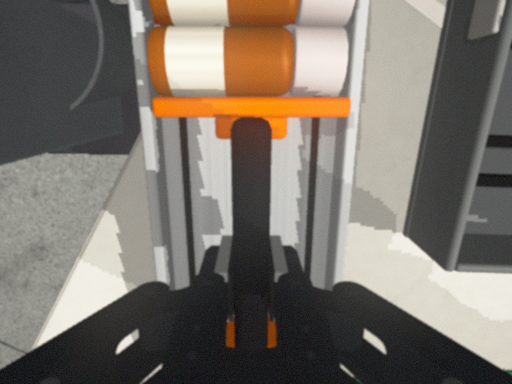

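The row of vials is being pushed squarely. I have used all 14 views, so the remaining checks are numeric. I continue the push slowly.

>>> jog_arm(
  deltas=[
    [3,0,0,0],
    [6,0,0,0],
    [9,0,0,0],
    [12,0,0,0],
    [15,0,0,0],
    [18,0,0,0],
    [21,0,0,0],
    [24,0,0,0],
  ],
)

```text
time: 32.4
ee_pos: [0.4351, -0.0749, 0.0413]
eef_rot: [0.0, 0.698, 0.716, -0.0]
contact_force: [-0.4, -0.1, -1.4]
gripper_width: 0.0144
finger_force: 69.4
```

>>> jog_arm(
  deltas=[
    [3,0,0,0],
    [6,0,0,0],
    [9,0,0,0],
    [12,0,0,0],
    [15,0,0,0],
    [18,0,0,0],
    [21,0,0,0],
    [24,0,0,0],
  ],
)

```text
time: 33.2
ee_pos: [0.4346, -0.0507, 0.0413]
eef_rot: [-0.0, 0.698, 0.716, 0.0]
contact_force: [0.7, 0.0, 0.0]
gripper_width: 0.0145
finger_force: 69.4
```

>>> jog_arm(
  deltas=[
    [3,0,0,0],
    [6,0,0,0],
    [9,0,0,0],
    [12,0,0,0],
    [15,0,0,0],
    [18,0,0,0],
    [21,0,0,0],
    [24,0,0,0],
  ],
)

```text
time: 34.0
ee_pos: [0.4339, -0.0268, 0.0413]
eef_rot: [-0.0, 0.698, 0.716, 0.0]
contact_force: [0.2, -0.9, -1.0]
gripper_width: 0.0145
finger_force: 69.4
```

Run:
```python
from h import *
im,c=snap('top','t2.png'); s=ctrl.state(); p=s['ee_pos']; print(p,s['contact_force'],s['gripper_width'])
for r in rect(mask(im,3,18,120,60,(185,200,320,260)),c,.035,6): print(np.round(r[0]),np.round(r[1]),round(r[2],1))
im,c=snap('wrist','w14.png')
for r in rect(mask(im,3,18,140,60),c,.035,6): print(np.round(r[0]),np.round(r[1]),round(r[2],1))
```

```text
[ 0.43386282 -0.02644018  0.04126527] [-0.57389303  0.19048299 -2.06021875] 0.014540132249897373
[432.  53.] [85. 34.] 1.5
[436. 113.] [20. 52.] 1.4
[393. 129.] [ 3. 17.] 1.4
[393. 100.] [ 3. 21.] 1.4
[432.  54.] [90. 49.] 1.4
[392.  63.] [ 9. 29.] 5.1
[447. -80.] [ 5. 20.] 2.3
[424. -80.] [ 5. 20.] 0.5
[435.  85.] [26.  1.] 1.4
[396.  84.] [6. 1.] 1.4
```

>>> jog_arm(
  deltas=[
    [2,0,0,0],
    [4,0,0,0],
    [6,0,0,0],
    [8,0,0,0],
    [10,0,0,0],
    [12,0,0,0],
    [14,0,0,0],
    [16,0,0,0],
  ],
)

```text
time: 34.9
ee_pos: [0.4336, -0.0111, 0.0414]
eef_rot: [0.0, 0.698, 0.716, -0.0]
contact_force: [0.2, -1.1, -1.0]
gripper_width: 0.0147
finger_force: 69.4
```

>>> jog_arm(
  deltas=[
    [0,0,0,0],
    [-3,0,0,0],
    [-10,0,0,0],
    [-20,0,0,0],
    [-40,0,0,0],
    [-60,0,0,0],
    [-80,0,0,0],
    [-80,0,0,0],
  ],
)

```text
time: 35.7
ee_pos: [0.4358, -0.0936, 0.0414]
eef_rot: [0.001, 0.699, 0.715, -0.0]
contact_force: [0.1, 0.1, -1.2]
gripper_width: 0.0145
finger_force: 69.4
```

Run:
```python
from h import *
for k in range(2):
    im,c=snap('top',f't3{k}.png')
    for r in rect(mask(im,3,18,120,60,(185,200,255,260)),c,.035,8): print(np.round(r[0]),np.round(r[1]),round(r[2],1))
im,c=snap('wrist','w15.png')
for r in rect(mask(im,3,18,140,60),c,.035,6): print(np.round(r[0]),np.round(r[1]),round(r[2],1))
```

```text
[432.  51.] [85. 17.] 1.5
[435.  75.] [24. 24.] 1.4
[435. 137.] [20. 24.] 1.4
[436. 106.] [20. 24.] 1.4
[393. 106.] [ 3. 21.] 1.4
[390.  76.] [ 3. 21.] 1.4
[392. 135.] [ 3. 17.] 1.4
[432.  51.] [85. 17.] 1.5
[435. 121.] [20. 55.] 1.4
[435.  77.] [24. 21.] 1.6
[393. 106.] [ 3. 21.] 1.4
[392. 135.] [ 3. 17.] 1.4
[390.  76.] [ 3. 21.] 1.4
[434. -27.] [89. 19.] 1.3
[ 449. -145.] [ 5. 20.] 2.1
[ 425. -145.] [ 5. 20.] 0.4
[401.   8.] [0. 0.] 0.0
[469.   9.] [0. 0.] 0.0
[428.   8.] [0. 0.] 0.0
```

All three vials sit beyond the ridge, at rest. Now the paddle goes back to the mat.

>>> jog_arm(
  deltas=[
    [0,0,-30,0],
    [0,0,-60,0],
    [-30,15,-65,-0.05],
    [-60,31,-65,-0.1],
    [-90,46,-65,-0.15],
    [-120,61,-65,-0.2],
    [-150,76,-65,-0.25],
    [-180,92,-65,-0.3],
  ],
)

```text
time: 36.65
ee_pos: [0.5325, -0.2689, 0.1061]
eef_rot: [-0.0, 0.582, 0.813, 0.0]
contact_force: [-1.2, 0.2, -1.3]
gripper_width: 0.0146
finger_force: 69.4
```

Run:
```python
from h import *
s=ctrl.state(); p=s['ee_pos']; f=np.arctan2(*R(s['eef_rot'])[[1,0],0]); print(p,s['gripper_width'],tool([.5535-p[0],-.3092-p[1],.025-p[2]]),'roll',f-np.radians(110.1))
im,c=snap('wrist','w16.png')
for r in rect(mask(im,3,18,140,60),c,p[2]+.012,3): print(np.round(r[0]),np.round(r[1]),round(r[2],1))
```

```text
[ 0.53250885 -0.26894586  0.10606172] 0.01463316419045568 [-44.9   6.9  81. ] roll -0.02261671014758382
[ 512. -207.] [78. 16.] 18.8
[ 555. -301.] [ 5. 18.] 19.6
[ 535. -308.] [ 5. 17.] 17.9
```

>>> jog_arm(
  deltas=[
    [-20,3,0,-0.023],
    [-40,6,15,-0.023],
    [-44,7,35,-0.023],
    [-44,7,55,-0.023],
    [-44,7,68,-0.023],
    [-44,7,74,-0.023],
    [-44,7,74,-0.023],
    [-44,7,74,-0.023],
  ],
)

```text
time: 37.5
ee_pos: [0.5532, -0.3081, 0.0331]
eef_rot: [0.0, 0.574, 0.819, 0.0]
contact_force: [0.4, -1.1, -1.1]
gripper_width: 0.0146
finger_force: 69.3
```

>>> jog_arm(
  deltas=[
    [0,0,2,0],
    [0,0,4,0],
    [0,0,6,0],
    [0,0,7,0],
    [0,0,7,0],
  ],
)

```text
time: 38.0
ee_pos: [0.5526, -0.3081, 0.0251]
eef_rot: [-0.0, 0.574, 0.819, -0.0]
contact_force: [-0.6, 0.7, -0.7]
gripper_width: 0.0142
finger_force: 69.3
```

>>> jog_arm(
  deltas=[
    [0,0,1,0],
    [0,0,1.5,0],
    [0,0,1.5,0],
  ],
)

```text
time: 38.3
ee_pos: [0.5528, -0.3082, 0.0241]
eef_rot: [0.0, 0.574, 0.819, 0.0]
contact_force: [-1.7, 0.7, 2.4]
gripper_width: 0.0143
finger_force: 69.7
```

>>> jog_arm(
  deltas=[
    [0,0,0,0],
    [0,0,0,0],
    [0,0,0,0],
    [0,0,0,0],
    [0,0,0,0],
  ],
  claw=45,
)

```text
time: 38.8
ee_pos: [0.5527, -0.3082, 0.0238]
eef_rot: [0.0, 0.574, 0.819, -0.0]
contact_force: [0.2, -0.3, 0.1]
gripper_width: 0.0452
finger_force: 0.0
```

>>> jog_arm(
  deltas=[
    [0,0,-15,0],
    [0,0,-40,0],
    [0,0,-80,0],
    [0,0,-120,0],
    [0,0,-170,0],
    [0,0,-200,0],
    [0,0,-200,0],
    [0,0,-200,0],
  ],
)

```text
time: 39.6
ee_pos: [0.5533, -0.3085, 0.2256]
eef_rot: [0.001, 0.574, 0.819, 0.0]
contact_force: [-0.3, 0.3, -1.1]
gripper_width: 0.0448
finger_force: 0.0
```

Run:
```python
from h import *
s=ctrl.state(); p=s['ee_pos']; f=np.arctan2(*R(s['eef_rot'])[[1,0],0]); print(p,f*57.3,tool([.711-p[0],.014-p[1],0]),'roll',f-np.radians(88.8))
im,c=snap('wrist','w17.png')
for r in rect(mask(im,3,18,140,60),c,.036,3): print(np.round(r[0]),np.round(r[1]),round(r[2],1))
```

```text
[ 0.55325125 -0.30849334  0.22564444] 109.94571698551975 [ 2.494e+02  2.583e+02 -1.000e-01] roll 0.36892104456969443
[ 531. -246.] [79. 16.] 19.9
[ 558. -363.] [15. 19.] 19.9
[ 584. -353.] [15. 19.] 20.9
```

>>> jog_arm(
  deltas=[
    [30,32,-20,0.05],
    [62,65,-20,0.1],
    [94,97,-20,0.15],
    [125,129,-20,0.2],
    [156,162,-20,0.25],
    [187,194,-20,0.3],
    [218,226,-20,0.35],
    [240,248,-20,0.369],
  ],
  claw=22,
)

```text
time: 40.45
ee_pos: [0.7038, 0.0049, 0.2415]
eef_rot: [-0.001, 0.714, 0.7, -0.001]
contact_force: [-0.6, 0.1, -0.1]
gripper_width: 0.0222
finger_force: 0.0
```

>>> jog_arm(
  deltas=[
    [0,0,0,0],
    [0,0,0,0],
    [0,0,0,0],
  ],
)

```text
time: 40.75
ee_pos: [0.7031, 0.0011, 0.2427]
eef_rot: [-0.001, 0.715, 0.699, -0.001]
contact_force: [-1.2, -0.8, 0.1]
gripper_width: 0.0223
finger_force: 0.0
```

Run:
```python
from h import *
s=ctrl.state(); p=s['ee_pos']; f=np.arctan2(*R(s['eef_rot'])[[1,0],0]); print(p,f*57.3,s['gripper_width'],tool([.711-p[0],.014-p[1],.108-p[2]]),'roll',f-np.radians(88.8))
im,c=snap('wrist','w18.png'); g=cv2.cvtColor(im,cv2.COLOR_RGB2HSV)
print('bar expected px',proj([[.711,.065,.127],[.711,-.036,.127]],c).round())
im,c=snap('top','t4.png'); print('lid',rect(mask(im,105,130,120,50,(180,120,330,255)),c,.1))
```

```text
[0.70312127 0.00109029 0.24273224] 88.76937995976512 0.022253434174125668 [ 13.1   7.9 134.7] roll -0.0006485370316080541
bar expected px [[259. 110.]
 [260. 229.]]
lid [((680.4407958984375, 110.4519271850586), (3.3573169708251953, 46.65351104736328), 1.3940075635910034)]
```

Run:
```python
from h import *
im=cv2.imread('pics/w18.png'); g=cv2.cvtColor(im,cv2.COLOR_BGR2GRAY)
for r in (135,150,170,190): print(r,g[r,225:300:1].tolist())
```

```text
135 [215, 216, 215, 216, 218, 211, 215, 217, 215, 217, 218, 216, 216, 217, 215, 215, 216, 216, 216, 218, 214, 218, 216, 219, 216, 217, 215, 205, 163, 109, 76, 69, 71, 74, 76, 75, 77, 82, 85, 81, 82, 110, 163, 204, 218, 219, 219, 218, 220, 219, 219, 219, 220, 218, 222, 231, 234, 237, 236, 236, 235, 238, 237, 237, 237, 236, 235, 235, 234, 236, 234, 228, 221, 222, 219]
150 [216, 217, 215, 217, 216, 217, 215, 218, 215, 215, 218, 216, 218, 214, 219, 216, 217, 217, 216, 216, 216, 216, 218, 217, 217, 218, 219, 211, 180, 126, 83, 68, 74, 76, 76, 79, 80, 87, 85, 81, 82, 126, 186, 218, 217, 218, 218, 217, 217, 220, 219, 218, 218, 218, 223, 230, 235, 237, 239, 235, 236, 234, 236, 236, 235, 236, 237, 236, 237, 235, 233, 227, 220, 217, 219]
170 [216, 217, 214, 218, 215, 216, 217, 217, 218, 215, 214, 218, 216, 218, 215, 216, 217, 219, 216, 218, 218, 217, 217, 217, 218, 217, 218, 211, 180, 129, 85, 72, 72, 77, 73, 80, 78, 84, 85, 82, 80, 126, 186, 212, 219, 218, 220, 218, 219, 219, 219, 219, 220, 223, 232, 235, 236, 238, 236, 236, 236, 235, 236, 235, 236, 236, 236, 236, 233, 225, 221, 219, 219, 222, 221]
190 [217, 212, 215, 215, 214, 216, 216, 216, 219, 216, 218, 215, 217, 218, 216, 217, 215, 217, 216, 217, 219, 218, 214, 216, 215, 216, 216, 218, 199, 149, 95, 71, 74, 74, 79, 73, 81, 83, 82, 81, 81, 124, 185, 216, 221, 219, 218, 218, 219, 219, 217, 217, 218, 224, 231, 237, 237, 237, 236, 237, 237, 235, 238, 236, 236, 237, 236, 237, 235, 227, 220, 220, 221, 219, 221]
```

>>> jog_arm(
  deltas=[
    [13,8,30,0],
    [13,8,60,0],
    [13,8,85,0],
    [13,8,105,0],
    [13,8,120,0],
    [13,8,130,0],
    [13,8,134,0],
    [13,8,134,0],
  ],
)

```text
time: 41.65
ee_pos: [0.7123, 0.0146, 0.1099]
eef_rot: [0.0, 0.715, 0.7, 0.0]
contact_force: [-0.3, 0.4, -0.4]
gripper_width: 0.0217
finger_force: 0.0
```

>>> jog_arm(
  deltas=[
    [0,0,0,0],
    [0,0,0,0],
    [0,0,0,0],
    [0,0,0,0],
    [0,0,0,0],
  ],
  claw=0,
  grip_force=25,
)

```text
time: 42.15
ee_pos: [0.711, 0.0147, 0.1106]
eef_rot: [-0.001, 0.714, 0.7, -0.001]
contact_force: [-5.4, -0.8, 2.0]
gripper_width: 0.0101
finger_force: 24.8
```

>>> jog_arm(
  deltas=[
    [0,-8,-7,0],
    [0,-18,-14,0],
    [0,-30,-19,0],
    [0,-42,-24,0],
    [0,-55,-27,0],
    [0,-68,-28,0],
    [0,-81,-28,0],
    [0,-94,-26,0],
  ],
)

```text
time: 42.95
ee_pos: [0.6184, 0.0161, 0.138]
eef_rot: [0.002, 0.715, 0.7, 0.001]
contact_force: [1.4, -3.8, 0.2]
gripper_width: 0.01
finger_force: 25.6
```

>>> jog_arm(
  deltas=[
    [0,-12,4,0],
    [0,-24,8,0],
    [0,-35,15,0],
    [0,-46,22,0],
    [0,-56,31,0],
    [0,-64,41,0],
    [0,-71,51,0],
    [0,-76,60,0],
  ],
)

```text
time: 43.75
ee_pos: [0.541, 0.0177, 0.0759]
eef_rot: [0.001, 0.715, 0.7, -0.001]
contact_force: [-0.2, -5.1, 1.3]
gripper_width: 0.0095
finger_force: 27.3
```

>>> jog_arm(
  deltas=[
    [0,0,0,0],
    [0,0,0,0],
  ],
)

```text
time: 43.95
ee_pos: [0.5408, 0.0177, 0.0755]
eef_rot: [-0.0, 0.715, 0.7, -0.001]
contact_force: [-1.5, -4.9, -1.6]
gripper_width: 0.0094
finger_force: 27.2
```

>>> jog_arm(
  deltas=[
    [0,-1,1,0],
    [0,-1,1,0],
    [0,-1,1,0],
  ],
)

```text
time: 44.25
ee_pos: [0.5405, 0.0177, 0.0748]
eef_rot: [0.0, 0.715, 0.7, -0.001]
contact_force: [-0.2, -5.4, -0.8]
gripper_width: 0.0102
finger_force: 27.1
```

>>> jog_arm(
  deltas=[
    [0,0,0,0],
    [0,0,0,0],
    [0,0,0,0],
  ],
  claw=35,
)

```text
time: 44.55
ee_pos: [0.5414, 0.019, 0.075]
eef_rot: [-0.0, 0.714, 0.7, 0.001]
contact_force: [-0.5, -0.5, -0.4]
gripper_width: 0.0352
finger_force: 0.0
```

>>> jog_arm(
  deltas=[
    [0,0,-20,0],
    [0,0,-50,0],
    [0,0,-100,0],
    [0,0,-150,0],
    [0,0,-200,0],
    [0,0,-250,0],
    [0,0,-250,0],
    [0,0,-250,0],
  ],
)

```text
time: 45.35
ee_pos: [0.5422, 0.0188, 0.3264]
eef_rot: [0.001, 0.714, 0.7, 0.001]
contact_force: [-0.1, 0.4, 0.1]
gripper_width: 0.035
finger_force: 0.0
```

>>> jog_arm(
  deltas=[
    [-40,0,0,0],
    [-80,0,0,0],
    [-120,0,0,0],
    [-120,0,0,0],
    [-120,0,0,0],
  ],
)

```text
time: 45.85
ee_pos: [0.5379, -0.1019, 0.323]
eef_rot: [-0.001, 0.715, 0.699, -0.001]
contact_force: [-0.1, -0.3, -0.4]
gripper_width: 0.0351
finger_force: 0.0
```

Run:
```python
from h import *
im,c=snap('wrist','w20.png'); print(ctrl.state()['ee_pos'])
print('lid',rect(mask(im,105,130,120,50),c,.055))
for r in rect(mask(im,3,18,140,60),c,.035,10): print(np.round(r[0]),np.round(r[1]),round(r[2],1))
im,c=snap('top','t5.png')
print('lid',rect(mask(im,105,130,120,50,(180,150,330,255)),c,.055))
for r in rect(mask(im,3,18,120,60,(185,160,385,260)),c,.035,10): print(np.round(r[0]),np.round(r[1]),round(r[2],1))
a=cv2.imread('pics/top0.png')
for n,(x,y) in dict(timer=(135,233),beaker=(151,172),jar=(300,141),tape=(367,233)).items():
    print(n,cv2.absdiff(a[y-16:y+16,x-16:x+16],im[y-16:y+16,x-16:x+16,::-1]).mean())
```

```text
[ 0.53809397 -0.10117345  0.32334936]
lid [((586.373291015625, -12.759620666503906), (180.86563110351562, 102.71958923339844), 88.67704010009766)]
[ 558. -239.] [79. 28.] 17.8
[435.  75.] [23. 30.] 88.6
[ 582. -356.] [13. 28.] 20.5
[391.  76.] [ 6. 24.] 6.9
[404.  44.] [1. 1.] 82.9
[452.  57.] [0. 2.] 88.6
[429.  56.] [0. 0.] 0.0
[407.  56.] [1. 0.] 178.6
[393.  53.] [0. 0.] 0.0
[478.  48.] [1. 0.] -94.0
lid [((585.0537719726562, 24.299484252929688), (220.41116333007812, 102.10216522216797), 89.21568298339844)]
[432.  51.] [85. 17.] 1.5
[435. 137.] [20. 24.] 1.4
[436. 106.] [20. 24.] 1.4
[435.  77.] [24. 21.] 1.6
[ 585. -368.] [14. 14.] 0.5
[ 612. -361.] [14. 14.] 0.5
[393. 105.] [ 3. 17.] 1.4
[392. 135.] [ 3. 17.] 1.4
[390.  76.] [ 3. 21.] 1.4
[ 447. -376.] [0. 0.] 0.0
timer 6.015950520833333
beaker 5.448893229166667
jar 5.908528645833333
tape 17.794921875
```

The paddle was knocked about 28 mm aside, but it still stands within limits. I check the tape roll, whose patch differs, and the lid bar height.

Run:
```python
from h import *
i=imaging.camera_info('top'); c=(i['intrinsics'],i['position'],R(i['orientation']))
for f in ('top0','t5'):
    im=cv2.imread(f'pics/{f}.png')[:,:,::-1].copy()
    for s in (60,80): print(f,'tape',rect(mask(im,15,35,s,50,(340,210,395,260)),c,.018))
    print('lid',rect(mask(im,105,130,120,60,(180,150,330,255)),c,.055))
    print('paddle',rect(mask(im,3,18,120,60,(305,160,385,230)),c,.03,3))
    print('mat',rect(mask(im,50,85,80,30,(300,150,385,230)),c,.002))
im=cv2.imread('pics/t5.png'); g=cv2.cvtColor(im,cv2.COLOR_BGR2GRAY)
for y in(.03,.05):
    for n in('top0','t5'):
        g=cv2.imread(f'pics/{n}.png',0); q=proj([.539,y,.09],c)[0]; u=int(round(q[0])); v=int(round(q[1])); print(n,v,g[v-7:v+8,u].tolist())
```

```text
top0 tape [((442.19696044921875, -393.4713439941406), (51.74949645996094, 55.53352355957031), 1.3672854900360107)]
top0 tape [((443.89013671875, -393.41009521484375), (48.58953857421875, 48.552825927734375), 0.4517613351345062)]
lid [((585.1067504882812, 15.122673034667969), (239.3553466796875, 102.36653900146484), 89.255859375)]
paddle [((529.9332275390625, -249.62344360351562), (77.2394027709961, 19.7343807220459), 19.27666664123535), ((557.2720947265625, -372.58087158203125), (13.90175724029541, 13.839290618896484), 0.45186445116996765), ((588.1617431640625, -361.9534606933594), (13.938469886779785, 13.855912208557129), 0.4781591296195984)]
mat [((570.9130859375, -315.85821533203125), (166.02825927734375, 194.28915405273438), 5.069677352905273)]
t5 tape [((442.26507568359375, -395.14923095703125), (51.97797393798828, 52.0052490234375), 0.45173701643943787)]
t5 tape [((442.2234802246094, -393.4232482910156), (51.81209182739258, 48.55280685424805), 0.4517127275466919)]
lid [((585.0545654296875, 24.35761260986328), (220.2948760986328, 102.10216522216797), 89.21568298339844)]
paddle [((584.9412231445312, -368.90863037109375), (13.991233825683594, 13.858356475830078), 0.4605087339878082), ((612.5386352539062, -361.7574462890625), (13.96886920928955, 13.870918273925781), 0.47831377387046814)]
mat [((573.1500854492188, -336.9686584472656), (165.2561492919922, 152.22244262695312), 4.223089218139648)]
top0 202 [46, 38, 40, 43, 34, 28, 19, 22, 29, 43, 68, 78, 80, 79, 86]
t5 202 [51, 44, 41, 40, 38, 28, 24, 20, 35, 47, 70, 81, 88, 88, 90]
top0 201 [45, 43, 39, 37, 38, 37, 27, 26, 27, 30, 46, 72, 82, 80, 82]
t5 201 [44, 45, 43, 43, 44, 35, 29, 22, 28, 31, 46, 78, 87, 89, 84]
```

The lid is shut exactly as at the start, the tape roll has not moved, and the paddle stands on the mat. I hand the job in.

```bash
python3 -c "
from h import *
print(ctrl.sign_off())"
```

```text
the job is handed in; nothing more can be done
None
```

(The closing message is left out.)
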